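# Empty the blow-dryer's catch tray

### The arm

A 6-joint arm with a two-finger parallel gripper is mounted at the origin on the work surface. World frame = base frame: x ahead of the robot, y to its left, z up, the work surface at z = 0. Lengths are in m, angles in rad, forces in N, time in s.
With the tool pointing down it reaches from about 0.4 to 0.925 m from the base axis. Payload 12.5 kg.
Tool frame: the origin (TCP) lies between the finger pads; the fingertips stand 8 mm ahead of it and the grasp point (between the pads) lies 11 mm behind it; z points along the fingers, y is the line along which they close (so a half turn about z gives the same grasp; the last joint's range is limited). The gripper opens to 95 mm and grips with 3 to 60 N. Pads are 20 mm wide; open, the fingers measure 119 mm over their backs; the gripper's body (75 mm by 180 mm) begins 59 mm behind the grasp point.
Start: joints at [1.106, 0.491, 1.559, -0, 1.092, -0.106], TCP at [0.219, 0.585, 0.223] pointing down, gripper open.
Joint ranges: [-3.1, 3.1], [-0.84, 2.19], [0.05, 2.79], [-1.13, 4.28], [0.06, 2.93], [-2.69, 2.69]. Speed limits (rad/s): [2.22, 2.22, 2.79, 3.14, 3.14, 3.14].

### API

Orientations are given as a unit quaternion [w, x, y, z].
In Python, from bench import * gives the robot as it stands. The module is installed in compiled form; this text tells all that it offers.
- The arm moves only by the tool carry_out, never from a script. Its argument "moves" is a list of rows, each a list of 7 numbers: the shift along the tool's x, y, z in units of 30 mm (1.0 is 30 mm), then the turn, a rotation vector about the tool's x, y, z in units of 0.1 rad (1.0 is 0.1 rad), then the closure, from 0 (fully open) to 1 (shut). In form: [[dx, dy, dz, ax, ay, az, claw], ...]. A call has 1 to 5 rows; each row shifts and turns the commanded pose from where the row before left it, along the tool's axes as they then stand; what a row does not reach is not made up. A row lasts 1/12 s, in which the tool goes at most 41.7 mm and 7.16 degrees, less where a joint would pass 70% of its speed; a pose out of reach is approached as far as the arm can. A call with a number of a shift or a turn outside -1 to 1 is refused whole. A call with a gripper value outside its range is refused whole. The fingers move at their own pace and stop on an object; the grip force is fixed at half the most. Time passes only in rows, so rows that do not move let the fingers close. It gives the time, the measured TCP pose, the force, the opening and the grip force at its end, in the units of the state.
- get_obs(): the state, without advancing time (a new reading comes with each control period).
- snapshot(name): name is "scene" or "side" or "wrist"; returns a dict with "pixels" (384x512x3 uint8, red, green, blue), "fovy" (degrees; the focal length in pixels is half the picture's height over the tangent of half this angle, whatever the lens; pixels are square), "cx", "cy" (the principal point, pixels), "rvec" (rotation vector, rad) and "tvec" (3), from world to camera coordinates, as OpenCV has them. Camera axes: x right, y down, z forward; pixel columns grow to the right and rows downward; lengths in m; the calibration is good to about 2 mm. A picture is of the moment at which its call begins. There is no depth.
- close_job(): hands the job in; it is judged then, once.
Trained networks look in a picture, given as the dict that the camera call returned (one of the last four; its "shot" number tells which), for a name from the list of things; names that differ only in an ending like _2 or _b are one class to them, and where a whole thing is asked for, a point or a joint stands for the part that bears it (a point fixed in the world has none). Each returns a list of dicts, best first, with "conf" (0 to 1); they miss things now and then, are a little off and sometimes report something else, mostly with a low value. They report only what shows in the picture. A call takes as long as a camera call.
- cut_out(picture, label): "region" (384x512 bool, what is visible of it) and "uv" ([column, row] in pixels, amid what is visible of it).
The state is a dict: "t": time; "joints": joint angles; "joint_velocities": joint speeds; "joint_efforts": joint torques, N m; "eef_pos": TCP position; "eef_rot": TCP orientation; "ft_force": force on the tool from outside, world axes, zero at the start; "wrist_torque": the same for the moment, N m; "width": finger opening in m; "gripper_force": force on a finger pad.
Only numpy, scipy, OpenCV 4.12 (cv2) and the standard library are available. Lean on these libraries where they do the work, as an engineer would, in place of code of your own. Each camera call takes 0.05 s, during which the arm holds its last target. There are 200 camera calls.

### The job

Release the red safety catch, slide the yellow guard fully open, and move every white porcelain terminal block from the dryer's catch tray into the blue tote, in a single layer with none on top of another. The porcelain is brittle: grip each block gently, with no more than 15 N, and lay it down rather than drop it. When the tray is empty, slide the guard fully shut without slamming it and push the catch home again; leave the can and jar alone.

Things in the scene. Friction and masses are not known exactly. Their poses are not given: they have to be found in the camera images.
- dryer: Grey and green bench blow-dry machine, fixed. Origin: on the bench under the centre of its catch tray; z up; x away from the robot, y to the robot's left, where the green hood stands (hood from y = 310 to 480 mm, 250 mm high). The tray: black rubber floor 32 mm above the bench, 224 mm (x) by 230 mm (y) inside, with a steel lip only 8 mm high around it. Guard rails 34 mm high stand outside it, inner faces at x = +-139 mm, tops 64 mm above the bench.
- guard (a joint): Sliding position in m of the yellow guard plate that covers the tray: 0 fully shut, 0.290 fully open; it slides along the machine's +y to open, stays where left, needs about 2 N (plus 8 N per m/s). Its top face is 71 mm above the bench. When shut and bolted it has about 6 mm of play. From the middle of its leading edge a tongue 22 mm wide sticks out 35 mm, with a tooth to 84 mm above the bench. Shut, it hides the blocks; the tray is clear only when it is fully open.
- guard_handle (a point): Middle of the guard's dark bar handle: a round bar 12 mm thick, 110 mm long along the machine's x, on two end posts; its centre line is 30 mm above the guard plate, 101 mm above the bench. Moves with the guard; at the guard's edge farthest from the hood.
- catch (a joint): Position in m of the safety catch, a sliding bolt at the end of the tray away from the hood: 0 home (bolt in front of the guard's tooth, guard locked), 0.035 fully released; it slides along the machine's +x (away from the robot) to release, stays where left, needs about 1.5 N. It may start up to 4 mm from home. It can be put home only with the guard shut.
- catch_knob (a point): Grip point of the catch's red upright fin: 12 mm thick along the machine's x (its sliding direction), 22 mm along y, standing 35 mm up from the steel bolt (fin from 83 to 118 mm above the bench); this point is on its centre line 12 mm below its top. Moves with the catch.
- tote: Blue open tote with a grey foam floor, loose, about 0.8 kg, 210 mm (x) by 240 mm (y) outside, 60 mm high, walls 5 mm, foam surface 8 mm above the bench. Origin: centre of its underside, z up.
- block1_mid (a point): Porcelain motor terminal block, white, 30 mm (its x) x 48 mm (its y) x 24 mm high (its z), brass screw heads on top standing 3 mm proud, 70 to 120 g, brittle. This point is its centre. It lies flat in the catch tray at the start, long side roughly along the machine's y. Blocks that are absent in a run have no reading; four or five of the six are present.
- block2_mid (a point): Porcelain motor terminal block, white, 30 mm (its x) x 48 mm (its y) x 24 mm high (its z), brass screw heads on top standing 3 mm proud, 70 to 120 g, brittle. This point is its centre. It lies flat in the catch tray at the start, long side roughly along the machine's y. Blocks that are absent in a run have no reading; four or five of the six are present.
- block3_mid (a point): Porcelain motor terminal block, white, 30 mm (its x) x 48 mm (its y) x 24 mm high (its z), brass screw heads on top standing 3 mm proud, 70 to 120 g, brittle. This point is its centre. It lies flat in the catch tray at the start, long side roughly along the machine's y. Blocks that are absent in a run have no reading; four or five of the six are present.
- block4_mid (a point): Porcelain motor terminal block, white, 30 mm (its x) x 48 mm (its y) x 24 mm high (its z), brass screw heads on top standing 3 mm proud, 70 to 120 g, brittle. This point is its centre. It lies flat in the catch tray at the start, long side roughly along the machine's y. Blocks that are absent in a run have no reading; four or five of the six are present.
- block5_mid (a point): Porcelain motor terminal block, white, 30 mm (its x) x 48 mm (its y) x 24 mm high (its z), brass screw heads on top standing 3 mm proud, 70 to 120 g, brittle. This point is its centre. It lies flat in the catch tray at the start, long side roughly along the machine's y. Blocks that are absent in a run have no reading; four or five of the six are present.
- block6_mid (a point): Porcelain motor terminal block, white, 30 mm (its x) x 48 mm (its y) x 24 mm high (its z), brass screw heads on top standing 3 mm proud, 70 to 120 g, brittle. This point is its centre. It lies flat in the catch tray at the start, long side roughly along the machine's y. Blocks that are absent in a run have no reading; four or five of the six are present.
- can: Bystander: upright can, 66 mm across, 100 mm high, beyond the work. Origin: centre of its underside.
- jar: Bystander: upright jar, 60 mm across, 75 mm high, beyond the tote. Origin: centre of its underside.

How it is judged:
On the way, in this order (a step that is already met when the one before it is completed fails the run):
1. the safety catch is released (value of joint catch above 0.026 m), for 0.2 s.
2. the guard is slid open (value of joint guard above 0.26 m), for 0.2 s.
3. all the blocks lie in the tote in one layer (x of block1_mid in the frame of tote between -0.1 and 0.1 m and y of block1_mid in the frame of tote between -0.115 and 0.115 m and z of block1_mid in the frame of tote between 0.005 and 0.038 m and linear speed of each of block1, block2, block3, block4, block5, block6 below 0.03 m/s and x of block2_mid in the frame of tote between -0.1 and 0.1 m and y of block2_mid in the frame of tote between -0.115 and 0.115 m and z of block2_mid in the frame of tote between 0.005 and 0.038 m and x of block3_mid in the frame of tote between -0.1 and 0.1 m and y of block3_mid in the frame of tote between -0.115 and 0.115 m and z of block3_mid in the frame of tote between 0.005 and 0.038 m and x of block4_mid in the frame of tote between -0.1 and 0.1 m and y of block4_mid in the frame of tote between -0.115 and 0.115 m and z of block4_mid in the frame of tote between 0.005 and 0.038 m and x of block5_mid in the frame of tote between -0.1 and 0.1 m and y of block5_mid in the frame of tote between -0.115 and 0.115 m and z of block5_mid in the frame of tote between 0.005 and 0.038 m and x of block6_mid in the frame of tote between -0.1 and 0.1 m and y of block6_mid in the frame of tote between -0.115 and 0.115 m and z of block6_mid in the frame of tote between 0.005 and 0.038 m), for 0.2 s.
4. the guard is shut (value of joint guard below 0.008 m), for 0.2 s.
5. the catch is home (value of joint guard below 0.008 m and value of joint catch below 0.007 m), for 0.2 s.
At the end, for the whole second after the job is handed in: Every block that is present lies at rest inside the tote in a single layer (its centre no more than 38 mm above the tote's underside), the guard is shut to within 8 mm and the catch is home to within 7 mm (all of step 3 and all of step 5); the robot touches nothing.
It fails at once if a porcelain block is squeezed too hard (over 25 N at each finger, 50 N for both together) (contact force between the fingers and block1 above 50 N or contact force between the fingers and block2 above 50 N or contact force between the fingers and block3 above 50 N or contact force between the fingers and block4 above 50 N or contact force between the fingers and block5 above 50 N or contact force between the fingers and block6 above 50 N).
It fails at once if a block is dropped or thrown into the tote (faster than 1.1 m/s as it lands) ((linear speed of block1 above 1.1 m/s and z of block1_mid in the frame of tote below 0.05 m and horizontal distance between block1_mid and tote below 0.15 m) or (linear speed of block2 above 1.1 m/s and z of block2_mid in the frame of tote below 0.05 m and horizontal distance between block2_mid and tote below 0.15 m) or (linear speed of block3 above 1.1 m/s and z of block3_mid in the frame of tote below 0.05 m and horizontal distance between block3_mid and tote below 0.15 m) or (linear speed of block4 above 1.1 m/s and z of block4_mid in the frame of tote below 0.05 m and horizontal distance between block4_mid and tote below 0.15 m) or (linear speed of block5 above 1.1 m/s and z of block5_mid in the frame of tote below 0.05 m and horizontal distance between block5_mid and tote below 0.15 m) or (linear speed of block6 above 1.1 m/s and z of block6_mid in the frame of tote below 0.05 m and horizontal distance between block6_mid and tote below 0.15 m)).
It fails at once if the guard is slammed (over 0.7 m/s) (velocity of joint guard above 0.7 m/s or velocity of joint guard below -0.7 m/s).
It fails at once if a bystander (can or jar) is disturbed (distance of any of can, jar from where it was at the start of the episode above 0.03 m).
Of block1, block2, block3, block4, block5, block6 only 4 to 5 are there at a start; the rules pass over those that are not, and their reading is None.
At some moment in a run one of tote, block1, block2, block3, block4, block5, block6 may be knocked a few centimetres aside while the robot is not near it.
It also fails if it takes over 208 s, if anything falls off the work surface, if the arm or the gripper's body presses on something with over 40 N, if the wrist force passes 120 N, or if a joint passes its speed limit or range.

## Working session

There is one attempt and no reset: what is moved stays moved. The work goes in short steps, Python scripts to look and compute and a tool call to move; the robot and the scene stay as the last step left them, time stands still between calls to the robot, and variables do not carry over. Pictures are saved under pics/ and viewed, at most 17 in all, crops included, and the job is handed in when it is done.

Besides the shell and the picture viewer there is one more tool, called by a JSON object that holds its "method" and its "body", one argument or row to a line. carry_out: Moves the arm, as the interface text tells. Its arguments: {"type":"object","properties":{"moves":{"type":"array","items":{"type":"array","items":{"type":"number"}}}},"required":["moves"]}

```bash
mkdir -p pics; cat > h.py <<'E'
from bench import *
import numpy as np, cv2
from scipy.spatial.transform import Rotation as R
def K(p):
    f=p["pixels"].shape[0]/2/np.tan(np.radians(p["fovy"])/2)
    return np.array([[f,0,p["cx"]],[0,f,p["cy"]],[0,0,1]])
def ray(p,uv):
    Rm=cv2.Rodrigues(np.array(p["rvec"],float))[0]; t=np.array(p["tvec"],float).ravel()
    d=Rm.T@np.linalg.inv(K(p))@np.array([uv[0],uv[1],1.0]); return -Rm.T@t,d
def at_z(p,uv,z):
    o,d=ray(p,uv); return o+d*(z-o[2])/d[2]
def proj(p,X):
    return cv2.projectPoints(np.atleast_2d(np.array(X,float)),np.array(p["rvec"],float),np.array(p["tvec"],float),K(p),None)[0][:,0]
def tri(obs):
    A=0;b=0
    for p,uv in obs:
        o,d=ray(p,uv);d=d/np.linalg.norm(d);M=np.eye(3)-np.outer(d,d);A=A+M;b=b+M@o
    return np.linalg.solve(A,b)
def save(p,n): cv2.imwrite(f"pics/{n}.png",cv2.cvtColor(p["pixels"],cv2.COLOR_RGB2BGR))
def st():
    o=get_obs();q=np.array(o["eef_rot"]);Rm=R.from_quat(q[[1,2,3,0]]).as_matrix()
    print("t",round(o["t"],2),"pos",np.round(o["eef_pos"],4),"xax",np.round(Rm[:,0],3),"yax",np.round(Rm[:,1],3),"zax",np.round(Rm[:,2],3),"w",round(o["width"],4));return o,Rm
E
python3 - <<'E'
from h import *
st()
P={}
for n in ["scene","side","wrist"]:
    p=snapshot(n);P[n]=p;save(p,n+"0")
    for l in ["dryer","guard","guard_handle","catch","catch_knob","tote","can","jar"]:
        r=cut_out(p,l)
        print(n,l,[(round(x["conf"],2),np.round(x["uv"]).tolist(),int(x["region"].sum())) for x in r[:2]])
im=np.hstack([P["scene"]["pixels"],P["side"]["pixels"]])
E
```

```text
t 0.0 pos [0.2193 0.585  0.2221] xax [-0.936  0.351  0.   ] yax [ 0.351  0.936 -0.001] zax [-0.    -0.001 -1.   ] w 0.0949
scene dryer [(0.78, [398.0, 196.0], 27250), (0.67, [240.0, 250.0], 2371)]
scene guard [(0.68, [365.0, 189.0], 10556)]
scene guard_handle [(0.71, [362.0, 186.0], 10637)]
scene catch [(0.61, [302.0, 181.0], 270), (0.16, [139.0, 180.0], 9002)]
scene catch_knob [(0.76, [303.0, 179.0], 277)]
scene tote [(0.89, [140.0, 183.0], 8942)]
scene can [(0.64, [238.0, 254.0], 2376)]
scene jar [(0.86, [168.0, 254.0], 1590)]
side dryer [(0.76, [167.0, 155.0], 19915)]
side guard [(0.74, [186.0, 174.0], 5356)]
side guard_handle [(0.57, [188.0, 175.0], 5196)]
side catch [(0.53, [224.0, 185.0], 204)]
side catch_knob [(0.49, [224.0, 183.0], 283)]
side tote [(0.67, [259.0, 322.0], 15600)]
side can [(0.88, [302.0, 204.0], 1247)]
side jar [(0.6, [328.0, 240.0], 998)]
wrist dryer [(0.96, [299.0, 325.0], 3382)]
wrist guard []
wrist guard_handle []
wrist catch []
wrist catch_knob []
wrist tote []
wrist can []
wrist jar []
```

View pics/scene0.png

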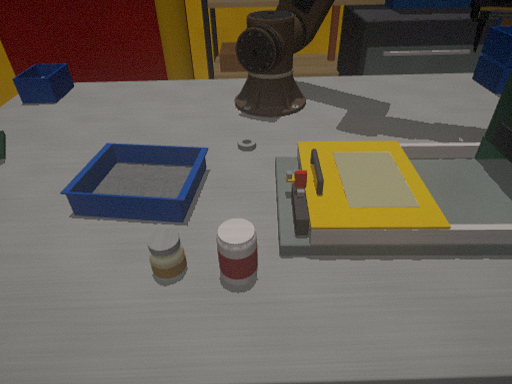

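View pics/side0.png

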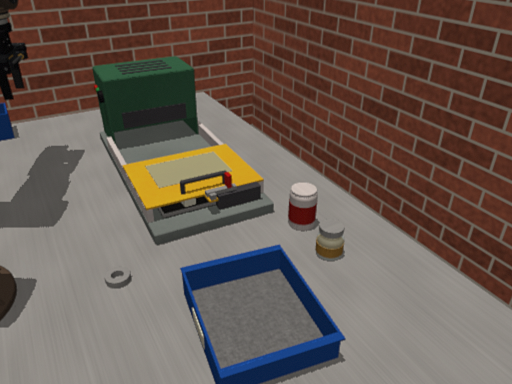

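The scene shows the tote on the left (140,183), the guard (365,189) with its handle bar at (317,171), and the red fin at (301,178). The can is at (238,252) and the jar at (168,255). The side view agrees, with the fin at (226,180) and the handle at (203,182).

```bash
python3 - <<'E'
from h import *
s=snapshot("scene");d=snapshot("side")
def quad(p,m,z):
    c=max(cv2.findContours(m.astype(np.uint8),0,2)[0],key=cv2.contourArea)
    r=cv2.minAreaRect(np.array([at_z(p,q[0],z)[:2] for q in c[::1]],np.float32)); return np.round(r[0],4),np.round(r[1],4),round(r[2],1)
for n,p in(("scene",s),("side",d)):
    hsv=cv2.cvtColor(p["pixels"],cv2.COLOR_RGB2HSV)
    g=cut_out(p,"guard")[0]["region"]
    y=g
    print(n,"guard",quad(p,y,.071))
    t=cut_out(p,"tote")[0]["region"]
    print(n,"tote rim",quad(p,t,.06))
    for l,z in (("can",.05),("jar",.037)):
        print(n,l,at_z(p,cut_out(p,l)[0]["uv"],z).round(3))
    k=cut_out(p,"catch_knob")[0]["region"]
    red=(hsv[...,1]>150)&((hsv[...,0]<6)|(hsv[...,0]>174))&cv2.dilate(k.astype(np.uint8),np.ones((9,9))).astype(bool)
    ys,xs=np.nonzero(red);uv=[xs.mean(),ys.mean()];print("knob red",uv,red.sum(),(xs.min(),xs.max(),ys.min(),ys.max()), at_z(p,uv,.1).round(4))
    if n=="scene":a=(p,uv)
    else: print("tri",tri([a,(p,uv)]).round(4))
# manual corners
print([at_z(s,q,.071).round(3) for q in([298,142],[414,141],[437,226],[311,228])])
print([at_z(d,q,.071).round(3) for q in([122,165],[217,148],[261,178],[150,210])])
print("handle ends z.107",[at_z(s,q,.107).round(3) for q in([314,150],[320,192])],[at_z(d,q,.107).round(3) for q in([182,184],[224,175])])
E
```

```text
scene guard (array([0.5775, 0.1613]), array([0.2413, 0.3115]), 88.0)
scene tote rim (array([ 0.5322, -0.3129]), array([0.2796, 0.2816]), 82.9)
scene can [ 0.761 -0.09   0.05 ]
scene jar [ 0.74  -0.22   0.037]
knob red [np.float64(300.3211009174312), np.float64(177.52293577981652)] 109 (np.int64(295), np.int64(306), np.int64(170), np.int64(186)) [0.6126 0.0297 0.1   ]
side guard (array([0.5743, 0.1396]), array([0.2897, 0.3104]), 88.0)
side tote rim (array([ 0.4951, -0.3309]), array([0.2922, 0.2225]), 81.9)
side can [ 0.763 -0.092  0.05 ]Traceback (most recent call last):
  File "<stdin>", line 14, in <module>
IndexError: list index out of range
```

```bash
python3 - <<'E'
from h import *
s=snapshot("scene");d=snapshot("side")
a=None
for n,p in(("scene",s),("side",d)):
    hsv=cv2.cvtColor(p["pixels"],cv2.COLOR_RGB2HSV)
    k=cut_out(p,"catch_knob")[0]["region"]
    red=(hsv[...,1]>150)&((hsv[...,0]<6)|(hsv[...,0]>174))&cv2.dilate(k.astype(np.uint8),np.ones((9,9))).astype(bool)
    ys,xs=np.nonzero(red);uv=[xs.mean(),ys.mean()];print("knob red",np.round(uv,1),red.sum(),(xs.min(),xs.max(),ys.min(),ys.max()), at_z(p,uv,.1).round(4))
    if a is None:a=(p,uv)
    else: print("tri",tri([a,(p,uv)]).round(4))
print([at_z(s,q,.071).round(3)[:2] for q in([298,142],[414,141],[437,226],[311,228])])
print([at_z(d,q,.071).round(3)[:2] for q in([122,165],[217,148],[261,178],[150,210])])
print("handle ends z.107",[at_z(s,q,.107).round(3)[:2] for q in([314,150],[320,192])],[at_z(d,q,.107).round(3)[:2] for q in([182,184],[224,175])])
print("tote rim", [at_z(s,q,.06).round(3)[:2] for q in([109,146],[209,150],[182,215],[68,189])],[at_z(d,q,.06).round(3)[:2] for q in([183,266],[278,249],[337,337],[213,374])])
E
```

```text
knob red [300.6 177.7] 104 (np.int64(295), np.int64(306), np.int64(170), np.int64(186)) [0.6132 0.0301 0.1   ]
knob red [227.3 179.3] 94 (np.int64(224), np.int64(231), np.int64(172), np.int64(187)) [0.6191 0.0293 0.1   ]
tri [0.6179 0.0286 0.1019]
[array([0.419, 0.049]), array([0.429, 0.328]), array([0.729, 0.254]), array([0.725, 0.036])]
[array([0.426, 0.283]), array([0.697, 0.256]), array([0.72 , 0.041]), array([0.424, 0.033])]
handle ends z.107 [array([0.521, 0.07 ]), array([0.67 , 0.058])] [array([0.511, 0.049]), array([0.616, 0.041])]
tote rim [array([ 0.395, -0.42 ]), array([ 0.427, -0.168]), array([ 0.668, -0.197]), array([ 0.574, -0.449])] [array([ 0.423, -0.172]), array([ 0.613, -0.216]), array([ 0.577, -0.454]), array([ 0.373, -0.421])]
```

{"method": "carry_out", "body": {
  "moves": [
    [0, 0, -1, 0, 0, 1, 0],
    [0, 0, -1, 0, 0, 1, 0],
    [0, 0, -1, 0, 0, 1, 0],
    [0, 0, -1, 0, 0, 1, 0],
    [0, 0, 0, 0, 0, 1, 0]
  ]
}}

```text
t: 2.52
eef_pos: [0.2199, 0.5863, 0.3489]
eef_rot: [0.0, 0.419, 0.908, 0.004]
ft_force: [1.6, 0.2, 0.2]
width: 0.0954
gripper_force: 0.0
```

{"method": "carry_out", "body": {
  "moves": [
    [0, 0, 0, 0, 0, 1, 0],
    [0, 0, 0, 0, 0, 1, 0],
    [0, 0, 0, 0, 0, 1, 0],
    [0, 0, 0, 0, 0, 1, 0],
    [0, 0, 0, 0, 0, 1, 0]
  ]
}}

```text
t: 2.93
eef_pos: [0.2194, 0.5852, 0.3427]
eef_rot: [-0.0, 0.63, 0.776, 0.0]
ft_force: [-0.8, -0.3, -0.1]
width: 0.0951
gripper_force: 0.0
```

{"method": "carry_out", "body": {
  "moves": [
    [0, 0, 0, 0, 0, 1, 0],
    [0, 0, 0, 0, 0, 1, 0],
    [-0.9, 0.5, 0, 0, 0, 0, 0],
    [-0.9, 0.5, 0, 0, 0, 0, 0],
    [-0.9, 0.5, 0, 0, 0, 0, 0]
  ]
}}

```text
t: 3.35
eef_pos: [0.2655, 0.5038, 0.3424]
eef_rot: [0.0, 0.702, 0.712, -0.0]
ft_force: [0.4, -0.7, 0.1]
width: 0.0951
gripper_force: 0.0
```

{"method": "carry_out", "body": {
  "moves": [
    [-0.9, 0.5, 0, 0, 0, 0, 0],
    [-0.9, 0.5, 0, 0, 0, 0, 0],
    [-0.9, 0.5, 0, 0, 0, 0, 0],
    [-0.9, 0.5, 0, 0, 0, 0, 0],
    [-0.9, 0.5, 0, 0, 0, 0, 0]
  ]
}}

```text
t: 3.77
eef_pos: [0.3424, 0.3693, 0.3428]
eef_rot: [0.0, 0.703, 0.711, 0.0]
ft_force: [0.1, 0.8, 0.1]
width: 0.0952
gripper_force: 0.0
```

{"method": "carry_out", "body": {
  "moves": [
    [-0.9, 0.5, 0, 0, 0, 0, 0],
    [-0.9, 0.5, 0, 0, 0, 0, 0],
    [-0.9, 0.5, 0, 0, 0, 0, 0],
    [-0.9, 0.5, 0, 0, 0, 0, 0],
    [-0.9, 0.5, 0, 0, 0, 0, 0]
  ]
}}

```text
t: 4.18
eef_pos: [0.4191, 0.2351, 0.3428]
eef_rot: [0.0, 0.703, 0.711, 0.0]
ft_force: [0.7, 0.4, -0.8]
width: 0.0952
gripper_force: 0.0
```

{"method": "carry_out", "body": {
  "moves": [
    [-0.9, 0.5, 0, 0, 0, 0, 0],
    [-0.9, 0.5, 0, 0, 0, 0, 0],
    [-0.9, 0.5, 0, 0, 0, 0, 0],
    [-0.9, 0.5, 0, 0, 0, 0, 0],
    [0, 0, 0, 0, 0, 0, 0]
  ]
}}

```text
t: 4.6
eef_pos: [0.4819, 0.1258, 0.3425]
eef_rot: [0.0, 0.704, 0.71, -0.0]
ft_force: [-0.6, 0.6, -0.8]
width: 0.0951
gripper_force: 0.0
```

```bash
python3 - <<'E'
from h import *
o,_=st();print(np.round(o["joints"],2))
p=snapshot("wrist");save(p,"w1");c,dd=ray(p,[256,192]);print("cam",c.round(3),dd.round(3))
for l in ["guard","catch_knob","guard_handle"]:
    print(l,[(round(x["conf"],2),np.round(x["uv"]).tolist(),int(x["region"].sum())) for x in cut_out(p,l)[:2]])
E
```

```text
t 4.6 pos [0.4819 0.1258 0.3425] xax [-0.009  1.    -0.001] yax [1.    0.009 0.001] zax [ 0.001 -0.001 -1.   ] w 0.0951
[ 0.12  0.2   1.68 -0.    1.26  0.11]
cam [0.481 0.204 0.504] [ 0.012 -0.268 -0.964]
guard [(0.64, [314.0, 130.0], 37437)]
catch_knob [(0.92, [325.0, 230.0], 473)]
guard_handle [(0.83, [317.0, 128.0], 37791)]
```

View pics/w1.png

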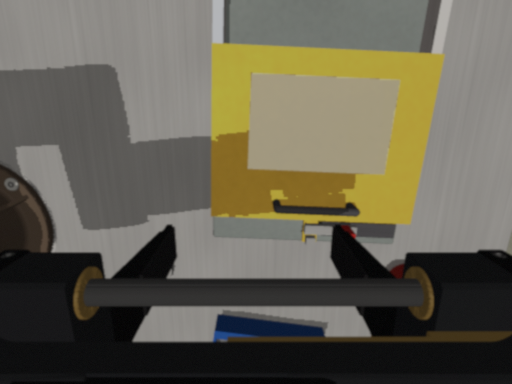

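The wrist view (up = +y, right = +x) shows the guard with corners near (211,44), (442,55), (413,224) and (211,216). The handle runs from (275,207) to (357,211). The red fin at (347,231) is partly behind a finger.

```bash
python3 - <<'E'
from h import *
p=snapshot("wrist")
print([at_z(p,q,.071).round(4)[:2] for q in([211,43],[442,55],[413,224],[211,217])])
print("handle",[at_z(p,q,.107).round(4)[:2] for q in([274,205],[357,210])])
hsv=cv2.cvtColor(p["pixels"],cv2.COLOR_RGB2HSV)
c=cut_out(p,"catch_knob")[0]["region"]
red=(hsv[...,1]>120)&((hsv[...,0]<6)|(hsv[...,0]>174))&c
ys,xs=np.nonzero(red);print("red",xs.min(),xs.max(),ys.min(),ys.max(),at_z(p,[xs.mean(),ys.mean()],.11).round(4))
y=(hsv[...,0]>20)&(hsv[...,0]<32)&(hsv[...,1]>180)&cut_out(p,"guard")[0]["region"]
ys,xs=np.nonzero(y); 
# left edge and right edge line fits
for nm,f in(("L",min),("R",max)):
    pts=np.array([at_z(p,[f(xs[ys==r])+(.5 if nm=="R" else -.5),r],.071)[:2] for r in range(90,200) if (ys==r).sum()>5])
    k=np.polyfit(pts[:,1],pts[:,0],1); print(nm,"dx/dy",k.round(4),"x at y=.15",np.polyval(k,.15).round(4))
pts=np.array([at_z(p,[c,ys[xs==c].min()-.5],.071)[:2] for c in range(220,430)])
k=np.polyfit(pts[:,0],pts[:,1],1);print("top dy/dx",k.round(4))
pts=np.array([at_z(p,[c,ys[xs==c].max()+.5],.071)[:2] for c in [*range(218,265),*range(370,405)]])
k=np.polyfit(pts[:,0],pts[:,1],1);print("bot dy/dx",k.round(4),np.polyval(k,.57))
E
```

```text
[array([0.4222, 0.2887]), array([0.7255, 0.2779]), array([0.7252, 0.0401]), array([0.4157, 0.0479])]
handle [array([0.5083, 0.0798]), array([0.6237, 0.0739])]
red 345 356 228 237 [0.6154 0.0437 0.11  ]
L dx/dy [0.1354 0.4066] x at y=.15 0.4269
R dx/dy [-2.132   0.7971] x at y=.15 0.4773Traceback (most recent call last):
  File "<stdin>", line 15, in <module>
    return umr_minimum(a, axis, None, out, keepdims, initial, where)
ValueError: zero-size array to reduction operation minimum which has no identity
```

{"method": "carry_out", "body": {
  "moves": [
    [-0.5, 0.74, 0.75, 0, 0, 0.39, 0],
    [-0.5, 0.74, 0.75, 0, 0, 0, 0],
    [-0.5, 0.74, 0.75, 0, 0, 0, 0],
    [-0.5, 0.74, 0.75, 0, 0, 0, 0],
    [-0.5, 0.74, 0.75, 0, 0, 0, 0]
  ]
}}

```text
t: 5.37
eef_pos: [0.5902, 0.0524, 0.2292]
eef_rot: [0.0, 0.716, 0.698, 0.0]
ft_force: [-0.3, -0.0, 0.5]
width: 0.095
gripper_force: 0.0
```

{"method": "carry_out", "body": {
  "moves": [
    [-0.5, 0.74, 0.75, 0, 0, 0, 0],
    [0, 0, 0, 0, 0, 0, 0],
    [0, 0, 0, 0, 0, 0, 0]
  ]
}}

```text
t: 5.62
eef_pos: [0.6112, 0.0367, 0.2061]
eef_rot: [-0.001, 0.717, 0.697, -0.001]
ft_force: [-0.4, 0.6, 0.3]
width: 0.0948
gripper_force: 0.0
```

```bash
python3 - <<'E'
from h import *
st()
p=snapshot("wrist");save(p,"w2")
hsv=cv2.cvtColor(p["pixels"],cv2.COLOR_RGB2HSV)
r=cut_out(p,"catch_knob")
for x in r[:2]:
    c=x["region"];ys,xs=np.nonzero(c);print(x["conf"],xs.min(),xs.max(),ys.min(),ys.max())
red=(hsv[...,1]>120)&((hsv[...,0]<6)|(hsv[...,0]>174))&(np.arange(384)<290)[:,None]
ys,xs=np.nonzero(red);print("red",xs.min(),xs.max(),ys.min(),ys.max(),at_z(p,[xs.mean(),ys.mean()],.118).round(4))
print(at_z(p,[xs.min(),ys.min()],.118),at_z(p,[xs.max(),ys.max()],.118))
E
```

```text
t 5.62 pos [0.6112 0.0367 0.2061] xax [0.027 1.    0.   ] yax [ 1.    -0.027 -0.003] zax [-0.003  0.    -1.   ] w 0.0948
0.94 203 281 190 222
red 256 402 191 271 [0.664  0.0098 0.118 ]
[0.61300297 0.04672415 0.118     ] [ 0.74616291 -0.03361427  0.118     ]
```

View pics/w2.png

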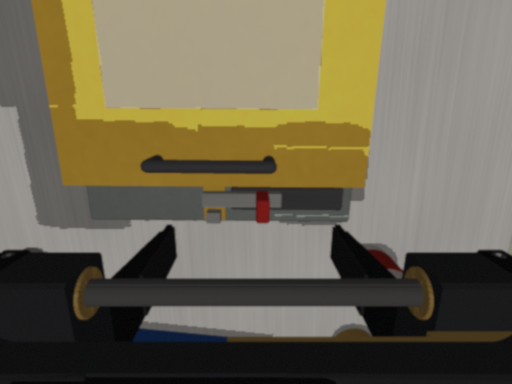

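The fin is at columns 256–269 and rows 191–222, between the fingers. The handle is at rows 158–173.

```bash
python3 - <<'E'
from h import *
p=snapshot("wrist")
for q in([256,222],[269,222],[262.5,222],[262.5,207],[262.5,200]): print(q,at_z(p,q,.118).round(4))
print("bottom+y",at_z(p,[262,191],.083).round(4))
for X in ([.616,.035,.118],[.616,.046,.118],[.616,.024,.118],[.616,.046,.083]): print(X,proj(p,X).round(1))
print("handle",[at_z(p,q,.107).round(4) for q in([142,165],[275,165],[208,165])])
E
```

```text
[256, 222] [0.6124 0.0183 0.118 ]
[269, 222] [0.624 0.018 0.118]
[262.5, 222] [0.6182 0.0181 0.118 ]
[262.5, 207] [0.6184 0.0322 0.118 ]
[262.5, 200] [0.6185 0.0386 0.118 ]
bottom+y [0.6191 0.0372 0.083 ]
[0.616, 0.035, 0.118] [[259.7 204. ]]
[0.616, 0.046, 0.118] [[259.4 191.9]]
[0.616, 0.024, 0.118] [[259.9 215.9]]
[0.616, 0.046, 0.083] [[258.7 182.3]]
handle [array([0.5134, 0.0702, 0.107 ]), array([0.6304, 0.0671, 0.107 ]), array([0.5714, 0.0687, 0.107 ])]
```

{"method": "carry_out", "body": {
  "moves": [
    [-0.22, 0.23, 0.6, 0, 0, 0, 0.5],
    [0, 0, 0.8, 0, 0, 0, 0.5],
    [0, 0, 0.8, 0, 0, 0, 0.5],
    [0, 0, 0.8, 0, 0, 0, 0.5],
    [0, 0, 0.6, 0, 0, 0, 0.5]
  ]
}}

```text
t: 6.18
eef_pos: [0.6175, 0.0308, 0.0996]
eef_rot: [0.0, 0.716, 0.698, 0.0]
ft_force: [0.8, -0.5, -1.0]
width: 0.067
gripper_force: 0.0
```

{"method": "carry_out", "body": {
  "moves": [
    [0, 0, 0, 0, 0, 0, 0.7],
    [0, 0, 0, 0, 0, 0, 0.8],
    [0, 0, 0, 0, 0, 0, 0.84],
    [0, 0, 0, 0, 0, 0, 0.85],
    [0, 0, 0, 0, 0, 0, 0.86]
  ]
}}

```text
t: 6.6
eef_pos: [0.6185, 0.03, 0.1012]
eef_rot: [0.001, 0.717, 0.698, 0.001]
ft_force: [-0.3, 0.7, 0.2]
width: 0.0342
gripper_force: 0.0
```

{"method": "carry_out", "body": {
  "moves": [
    [0, 0, 0, 0, 0, 0, 0.88],
    [0, 0, 0, 0, 0, 0, 0.88],
    [0, 0, 0, 0, 0, 0, 0.88]
  ]
}}

```text
t: 6.85
eef_pos: [0.6181, 0.0298, 0.1]
eef_rot: [0.0, 0.717, 0.697, 0.0]
ft_force: [-0.2, 0.9, 0.5]
width: 0.015
gripper_force: 0.0
```

{"method": "carry_out", "body": {
  "moves": [
    [0, 0, 0, 0, 0, 0, 0.91],
    [0, 0, 0, 0, 0, 0, 0.91],
    [0, 0, 0, 0, 0, 0, 0.91]
  ]
}}

```text
t: 7.1
eef_pos: [0.6184, 0.0298, 0.0999]
eef_rot: [0.0, 0.717, 0.697, 0.0]
ft_force: [1.2, -0.9, 2.5]
width: 0.0118
gripper_force: 30.0
```

{"method": "carry_out", "body": {
  "moves": [
    [0, 0, 0, 0, 0, 0, 0.88],
    [0, 0, 0, 0, 0, 0, 0.88],
    [0, 0, 0, 0, 0, 0, 0.88],
    [0, 0, 0, 0, 0, 0, 0.88]
  ]
}}

```text
t: 7.43
eef_pos: [0.6183, 0.0298, 0.0999]
eef_rot: [0.0, 0.717, 0.697, 0.0]
ft_force: [2.5, -0.8, 3.0]
width: 0.0116
gripper_force: 30.0
```

{"method": "carry_out", "body": {
  "moves": [
    [0, 0, 0, 0, 0, 0, 0.89],
    [0, 0, 0, 0, 0, 0, 0.89],
    [0, 0, 0, 0, 0, 0, 0.89]
  ]
}}

```text
t: 7.68
eef_pos: [0.6183, 0.0298, 0.0998]
eef_rot: [0.0, 0.717, 0.697, 0.0]
ft_force: [4.1, -0.6, 3.8]
width: 0.0114
gripper_force: 30.0
```

{"method": "carry_out", "body": {
  "moves": [
    [0, 0.5, 0, 0, 0, 0, 0.91],
    [0, 0.4, 0, 0, 0, 0, 0.91],
    [0, 0.2, 0, 0, 0, 0, 0.91],
    [0, 0, 0, 0, 0, 0, 0.91],
    [0, 0, 0, 0, 0, 0, 0.91]
  ]
}}

```text
t: 8.1
eef_pos: [0.6511, 0.0287, 0.0998]
eef_rot: [0.0, 0.717, 0.697, -0.0]
ft_force: [1.0, -2.0, 6.3]
width: 0.012
gripper_force: 30.0
```

{"method": "carry_out", "body": {
  "moves": [
    [0, 0, 0, 0, 0, 0, 0.86],
    [0, 0, 0, 0, 0, 0, 0.86],
    [0, 0, 0, 0, 0, 0, 0.86],
    [0, 0, 0, 0, 0, 0, 0.86]
  ]
}}

```text
t: 8.43
eef_pos: [0.6504, 0.029, 0.0992]
eef_rot: [-0.001, 0.717, 0.698, -0.0]
ft_force: [-0.2, -0.6, 0.4]
width: 0.0134
gripper_force: 0.1
```

{"method": "carry_out", "body": {
  "moves": [
    [0, 0, 0, 0, 0, 0, 0.87],
    [0, 0, 0, 0, 0, 0, 0.87],
    [0, 0, 0, 0, 0, 0, 0.87]
  ]
}}

```text
t: 8.68
eef_pos: [0.6508, 0.029, 0.0994]
eef_rot: [-0.0, 0.717, 0.698, -0.0]
ft_force: [0.6, 1.0, 0.2]
width: 0.0123
gripper_force: 0.4
```

{"method": "carry_out", "body": {
  "moves": [
    [0, 0, 0, 0, 0, 0, 0.872],
    [0, 0, 0, 0, 0, 0, 0.872],
    [0, 0, 0, 0, 0, 0, 0.872]
  ]
}}

```text
t: 8.93
eef_pos: [0.6509, 0.029, 0.0996]
eef_rot: [-0.0, 0.717, 0.698, -0.0]
ft_force: [1.1, 0.3, -1.0]
width: 0.0125
gripper_force: 0.4
```

{"method": "carry_out", "body": {
  "moves": [
    [0, 0, 0, 0, 0, 0, 0.874],
    [0, 0, 0, 0, 0, 0, 0.874],
    [0, 0, 0, 0, 0, 0, 0.874]
  ]
}}

```text
t: 9.18
eef_pos: [0.6509, 0.029, 0.0996]
eef_rot: [-0.0, 0.717, 0.697, 0.0]
ft_force: [0.8, 0.6, -0.6]
width: 0.0118
gripper_force: 5.1
```

{"method": "carry_out", "body": {
  "moves": [
    [0, 0, 0, 0, 0, 0, 0.876],
    [0, 0, 0, 0, 0, 0, 0.876],
    [0, 0, 0, 0, 0, 0, 0.876]
  ]
}}

```text
t: 9.43
eef_pos: [0.651, 0.029, 0.0996]
eef_rot: [-0.0, 0.717, 0.697, 0.0]
ft_force: [0.1, -0.1, -2.3]
width: 0.0119
gripper_force: 14.2
```

{"method": "carry_out", "body": {
  "moves": [
    [0, 0, 0, 0, 0, 0, 0.878],
    [0, 0, 0, 0, 0, 0, 0.878],
    [0, 0, 0, 0, 0, 0, 0.878]
  ]
}}

```text
t: 9.68
eef_pos: [0.651, 0.029, 0.0996]
eef_rot: [-0.0, 0.717, 0.697, 0.0]
ft_force: [0.9, 0.8, -1.1]
width: 0.012
gripper_force: 24.3
```

{"method": "carry_out", "body": {
  "moves": [
    [0, 0, 0, 0, 0, 0, 0.7],
    [0, 0, 0, 0, 0, 0, 0.7],
    [0, 0, -0.8, 0, 0, 0, 0.7],
    [0, 0, -0.8, 0, 0, 0, 0.7],
    [0.2, -0.6, 0, 0, 0, 0, 0.7]
  ]
}}

```text
t: 10.1
eef_pos: [0.6365, 0.0345, 0.1517]
eef_rot: [0.003, 0.717, 0.697, 0.002]
ft_force: [0.5, 0.4, 0.2]
width: 0.0284
gripper_force: 0.0
```

{"method": "carry_out", "body": {
  "moves": [
    [0.2, -1, 0, 0, 0, 0, 0.7],
    [0, -1, 0, 0, 0, 0, 0.7],
    [0, 0, 0.8, 0, 0, 0, 0.7],
    [0, 0, 0.8, 0, 0, 0, 0.7],
    [0, 0, 0, 0, 0, 0, 0.7]
  ]
}}

```text
t: 10.52
eef_pos: [0.5714, 0.0431, 0.0968]
eef_rot: [-0.002, 0.716, 0.698, -0.002]
ft_force: [0.4, -1.5, -0.5]
width: 0.0286
gripper_force: 0.0
```

```bash
python3 - <<'E'
from h import *
st()
p=snapshot("wrist");save(p,"w3")
for q in([150,165],[208,165]): print(at_z(p,q,.107).round(4))
E
```

```text
t 10.52 pos [0.5714 0.0431 0.0968] xax [0.027 1.    0.   ] yax [ 1.    -0.027 -0.005] zax [-0.005  0.    -1.   ] w 0.0286
[0.5199 0.095  0.107 ]
[0.5493 0.0942 0.107 ]
```

View pics/w3.png

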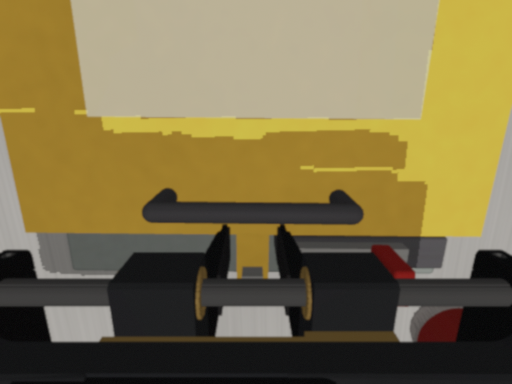

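The fingers are centred on the -y side of the handle (250,213). The red fin at (391,262) is clear of the tongue at (252,255), so I push the guard open.

{"method": "carry_out", "body": {
  "moves": [
    [0.3, 0, 0, 0, 0, 0, 0.7],
    [0.4, 0, 0, 0, 0, 0, 0.7],
    [0.5, 0, 0, 0, 0, 0, 0.7],
    [0.6, 0, 0, 0, 0, 0, 0.7],
    [0.6, 0, 0, 0, 0, 0, 0.7]
  ]
}}

```text
t: 10.98
eef_pos: [0.576, 0.1164, 0.1007]
eef_rot: [0.001, 0.717, 0.697, 0.001]
ft_force: [1.4, -3.8, -2.8]
width: 0.0281
gripper_force: 1.9
```

{"method": "carry_out", "body": {
  "moves": [
    [0.6, 0, 0, 0, 0, 0, 0.7],
    [0.6, 0, 0, 0, 0, 0, 0.7],
    [0.6, 0, 0, 0, 0, 0, 0.7],
    [0.6, 0, 0, 0, 0, 0, 0.7],
    [0.6, 0, 0, 0, 0, 0, 0.7]
  ]
}}

```text
t: 11.4
eef_pos: [0.5784, 0.2068, 0.101]
eef_rot: [0.001, 0.716, 0.698, 0.001]
ft_force: [3.0, -4.1, -1.2]
width: 0.0291
gripper_force: 1.9
```

{"method": "carry_out", "body": {
  "moves": [
    [0.6, 0, 0, 0, 0, 0, 0.7],
    [0.6, 0, 0, 0, 0, 0, 0.7],
    [0.6, 0, 0, 0, 0, 0, 0.7],
    [0.6, 0, 0, 0, 0, 0, 0.7],
    [0.5, 0, 0, 0, 0, 0, 0.7]
  ]
}}

```text
t: 11.82
eef_pos: [0.5804, 0.2941, 0.101]
eef_rot: [0.001, 0.716, 0.698, 0.001]
ft_force: [3.0, -3.8, 0.7]
width: 0.0287
gripper_force: 1.7
```

{"method": "carry_out", "body": {
  "moves": [
    [0.4, 0, 0, 0, 0, 0, 0.7],
    [0.3, 0, 0, 0, 0, 0, 0.7],
    [0.3, 0, 0, 0, 0, 0, 0.7],
    [0.2, 0, 0, 0, 0, 0, 0.7],
    [0, 0, 0, 0, 0, 0, 0.7]
  ]
}}

```text
t: 12.23
eef_pos: [0.5808, 0.3291, 0.0996]
eef_rot: [-0.0, 0.716, 0.698, 0.0]
ft_force: [0.1, -0.7, -0.6]
width: 0.0288
gripper_force: 0.0
```

{"method": "carry_out", "body": {
  "moves": [
    [0.2, 0, 0, 0, 0, 0, 0.7],
    [0.2, 0, 0, 0, 0, 0, 0.7],
    [0, 0, 0, 0, 0, 0, 0.7]
  ]
}}

```text
t: 12.48
eef_pos: [0.5812, 0.3389, 0.0995]
eef_rot: [0.001, 0.717, 0.698, -0.002]
ft_force: [-0.2, -8.9, 3.4]
width: 0.0286
gripper_force: 4.7
```

{"method": "carry_out", "body": {
  "moves": [
    [0.15, 0, 0, 0, 0, 0, 0.7],
    [0, 0, 0, 0, 0, 0, 0.7]
  ]
}}

```text
t: 12.65
eef_pos: [0.5812, 0.3395, 0.0995]
eef_rot: [0.002, 0.717, 0.698, -0.004]
ft_force: [-1.7, -34.4, 9.1]
width: 0.0282
gripper_force: 16.4
```

{"method": "carry_out", "body": {
  "moves": [
    [0.15, 0, 0, 0, 0, 0, 0.7],
    [0, 0, 0, 0, 0, 0, 0.7]
  ]
}}

```text
t: 12.82
eef_pos: [0.5812, 0.34, 0.0995]
eef_rot: [0.003, 0.716, 0.698, -0.008]
ft_force: [-2.9, -56.0, 16.3]
width: 0.0284
gripper_force: 28.2
```

{"method": "carry_out", "body": {
  "moves": [
    [-0.8, 0, 0, 0, 0, 0, 0.7],
    [-0.3, 0, -0.9, 0, 0, 0, 0.5],
    [-0.5, 0, -1, 0, 0, 0, 0.3],
    [-0.7, 0, -1, 0, 0, 0, 0.1],
    [-0.7, 0, -1, 0, 0, 0, 0]
  ]
}}

```text
t: 13.23
eef_pos: [0.5789, 0.2585, 0.2178]
eef_rot: [-0.0, 0.717, 0.698, -0.0]
ft_force: [1.1, -0.0, 0.1]
width: 0.0497
gripper_force: 0.0
```

{"method": "carry_out", "body": {
  "moves": [
    [-0.7, 0, -1, 0, 0, 0, 0],
    [-0.7, -0.1, -1, 0, 0, 0, 0],
    [-0.7, -0.1, -1, 0, 0, 0, 0],
    [-0.7, -0.1, -1, 0, 0, 0, 0],
    [-0.7, -0.1, 0, 0, 0, 0, 0]
  ]
}}

```text
t: 13.65
eef_pos: [0.5654, 0.1538, 0.3426]
eef_rot: [0.002, 0.717, 0.697, 0.004]
ft_force: [0.3, -0.5, -0.3]
width: 0.0832
gripper_force: 0.0
```

{"method": "carry_out", "body": {
  "moves": [
    [-0.7, 0, 0, 0, 0, 0, 0],
    [0, 0, 0, 0, 0, 0, 0],
    [0, 0, 0, 0, 0, 0, 0]
  ]
}}

```text
t: 13.9
eef_pos: [0.5638, 0.1328, 0.3368]
eef_rot: [-0.0, 0.717, 0.697, 0.0]
ft_force: [0.6, -0.1, 0.1]
width: 0.0945
gripper_force: 0.0
```

```bash
python3 - <<'E'
from h import *
st()
p=snapshot("wrist");save(p,"w4")
for i in range(1,7):
    for x in cut_out(p,f"block{i}_mid")[:7]:
        c=x["region"];ct=max(cv2.findContours(c.astype(np.uint8),0,2)[0],key=cv2.contourArea)
        # top face z=.056
        r=cv2.minAreaRect(np.array([at_z(p,q[0],.056)[:2] for q in ct],np.float32))
        print(i,round(x["conf"],2),np.round(x["uv"]),int(c.sum()),at_z(p,x["uv"],.05).round(4)[:2],np.round(r[0],4),np.round(r[1],3),round(r[2],1))
    if i==1: break
hsv=cv2.cvtColor(p["pixels"],cv2.COLOR_RGB2HSV)
E
```

```text
t 13.9 pos [0.5638 0.1328 0.3368] xax [0.029 1.    0.001] yax [ 1.    -0.029  0.   ] zax [ 0.     0.001 -1.   ] w 0.0945
1 0.62 [232. 190.] 611 [0.529  0.0916] [0.5318 0.0914] [0.029 0.052] 3.6
```

View pics/w4.png

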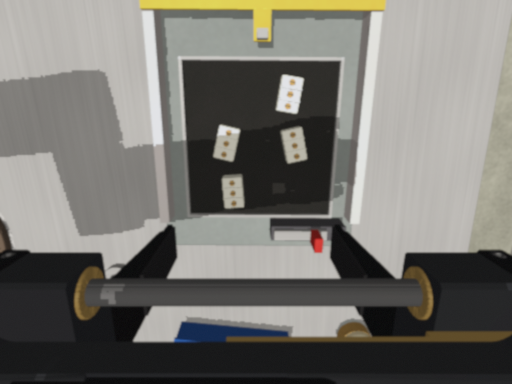

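The tray shows four white blocks at (290,94), (227,143), (294,145) and (233,191). The guard is fully clear, and the tote's edge shows at (235,330).

```bash
cat >> h.py <<'E'
def blocks(p,box,z=.056,amin=200):
    g=cv2.cvtColor(p["pixels"],cv2.COLOR_RGB2HSV); m=np.zeros(g.shape[:2],np.uint8)
    m[box[1]:box[3],box[0]:box[2]]=1
    m=m*((g[...,2]>85)).astype(np.uint8); m=cv2.morphologyEx(m,cv2.MORPH_CLOSE,np.ones((3,3),np.uint8))
    out=[]
    for ct in cv2.findContours(m,0,cv2.CHAIN_APPROX_NONE)[0]:
        if cv2.contourArea(ct)<amin: continue
        r=cv2.minAreaRect(np.array([at_z(p,q[0],z)[:2] for q in ct],np.float32))
        (cx,cy),(w,h),a=r; a=a if w<h else a-90
        a=(a+90)%180-90
        out.append(([round(cx,4),round(cy,4)],[round(min(w,h),4),round(max(w,h),4)],round(a,1),ct.reshape(-1,2).mean(0).round().tolist()))
    return out
E
python3 - <<'E'
from h import *
p=snapshot("wrist")
for b in blocks(p,(192,66,331,209)): print(b)
s=snapshot("scene");d=snapshot("side")
for n,q in (("scene",s),("side",d)):
    save(q,n+"1")
    t=cut_out(q,"tote")
    print(n,[(x["conf"],x["uv"]) for x in t])
# tote rim fit: optimise pose against mask
from scipy.optimize import minimize
def mask(q,x,y,th):
    c,sn=np.cos(th),np.sin(th);pts=[]
    for z in(0,.06):
        for a,b in((1,1),(1,-1),(-1,-1),(-1,1)): pts.append([x+c*a*.105-sn*b*.12,y+sn*a*.105+c*b*.12,z])
    h=cv2.convexHull((proj(q,pts)*8).round().astype(np.int32));m=np.zeros((384*2,512*2),np.uint8)
    m=np.zeros((384,512),np.uint8);cv2.fillPoly(m,[h],1,shift=3);return m>0
ms=[(q,cut_out(q,"tote")[0]["region"]) for q in(s,d)]
def cost(v):
    return sum((1-(mask(q,*v)&m).sum()/(mask(q,*v)|m).sum()) for q,m in ms)
r=minimize(cost,[.51,-.32,.12],method="Nelder-Mead",options=dict(initial_simplex=[[.51,-.32,.12],[.53,-.32,.12],[.51,-.3,.12],[.51,-.32,-.12]]))
print(r.x.round(4),r.fun)
for l in("can","jar"):
    for q,_ in ms:
        c=cut_out(q,l)
        if c: print(l,at_z(q,c[0]["uv"],.04).round(3))
E
```

```text
([0.531, 0.0907], [0.0323, 0.0528], 2.3, [233.0, 192.0])
([0.6231, 0.1582], [0.0326, 0.0506], 10.6, [294.0, 145.0])
([0.5248, 0.1639], [0.0326, 0.0506], -14.3, [226.0, 143.0])
([0.6164, 0.2284], [0.0339, 0.0506], -10.9, [290.0, 95.0])
scene [(0.66, [140.8, 182.4])]
side [(0.6, [256.3, 320.7]), (0.46, [237.7, 183.7])]
[ 0.5006 -0.3174 -0.1363] 0.06650484616903751
can [ 0.744 -0.094  0.04 ]
can [ 0.771 -0.08   0.04 ]
jar [ 0.743 -0.221  0.04 ]
jar [ 0.736 -0.226  0.04 ]
```

```bash
cat >> h.py <<'E'
def to(x,y,z,deg):
    o,Rm=st();yaw=np.arctan2(Rm[1,1],Rm[0,1]);t=np.radians(deg);v=np.array([x,y,z])-o["eef_pos"]
    d=np.array([v@[-np.sin(t),np.cos(t),0],v@[np.cos(t),np.sin(t),0],-v[2]])/.03
    print("turn first az",round(-(t-yaw)/.1,2),"then dx,dy,dz",d.round(2),"tilt fix ax,ay",np.round([-Rm[2,1]*0+0,0],2))
E
python3 -c "
from h import *
to(.530,.0895,.044,2.3)"
```

```text
t 14.55 pos [0.5637 0.1334 0.3366] xax [0.027 1.    0.   ] yax [ 1.    -0.027  0.   ] zax [ 0.  0. -1.] w 0.0952
turn first az -0.67 then dx,dy,dz [-1.42 -1.18  9.75] tilt fix ax,ay [0. 0.]
```

{"method": "carry_out", "body": {
  "moves": [
    [0, 0, 1, 0, 0, -0.35, 0.4],
    [0, 0, 1, 0, 0, -0.35, 0.4],
    [-0.7, -0.6, 0.8, 0, 0, 0, 0.4],
    [-0.7, -0.59, 0.8, 0, 0, 0, 0.4],
    [0, 0, 1, 0, 0, 0, 0.4]
  ]
}}

```text
t: 14.97
eef_pos: [0.5279, 0.0878, 0.1985]
eef_rot: [0.0, 0.692, 0.722, -0.0]
ft_force: [1.0, -0.3, -0.0]
width: 0.0671
gripper_force: 0.0
```

{"method": "carry_out", "body": {
  "moves": [
    [0, 0, 1, 0, 0, 0, 0.4],
    [0, 0, 1, 0, 0, 0, 0.4],
    [0, 0, 0.6, 0, 0, 0, 0.4],
    [0, 0, 0, 0, 0, 0, 0.4],
    [0, 0, 0, 0, 0, 0, 0.4]
  ]
}}

```text
t: 15.38
eef_pos: [0.5299, 0.0898, 0.1205]
eef_rot: [-0.0, 0.692, 0.722, -0.0]
ft_force: [-0.5, -0.2, 0.1]
width: 0.057
gripper_force: 0.0
```

```bash
python3 - <<'E'
from h import *
to(.530,.0895,.044,2.3)
p=snapshot("wrist");save(p,"w5")
E
```

```text
t 15.38 pos [0.5299 0.0898 0.1205] xax [-0.043  0.999  0.   ] yax [ 0.999  0.043 -0.001] zax [-0.001  0.    -1.   ] w 0.057
turn first az 0.03 then dx,dy,dz [-0.01  0.    2.55] tilt fix ax,ay [0. 0.]
```

View pics/w5.png

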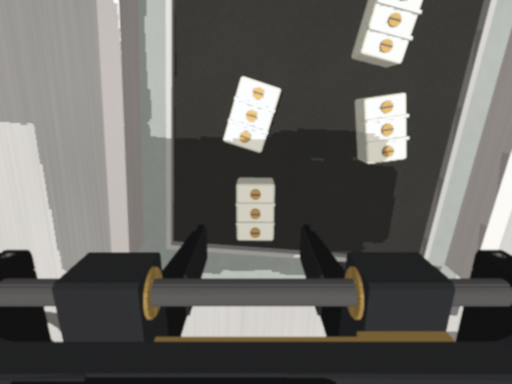

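The block (255,210) is centred between the fingertips at (207,230) and (303,230). I go down and close in small steps.

{"method": "carry_out", "body": {
  "moves": [
    [0, 0, 0.9, 0, 0, 0, 0.5],
    [0, 0, 0.9, 0, 0, 0, 0.5],
    [0, 0, 0.65, 0, 0, 0, 0.6],
    [0, 0, 0.1, 0, 0, 0, 0.64],
    [0, 0, 0, 0, 0, 0, 0.66]
  ]
}}

```text
t: 15.85
eef_pos: [0.5303, 0.0899, 0.0447]
eef_rot: [0.0, 0.692, 0.722, 0.0]
ft_force: [-0.2, -0.0, -0.1]
width: 0.0344
gripper_force: 0.0
```

{"method": "carry_out", "body": {
  "moves": [
    [0, 0, 0, 0, 0, 0, 0.67],
    [0, 0, 0, 0, 0, 0, 0.68],
    [0, 0, 0, 0, 0, 0, 0.68],
    [0, 0, 0, 0, 0, 0, 0.684],
    [0, 0, 0, 0, 0, 0, 0.684]
  ]
}}

```text
t: 16.27
eef_pos: [0.5303, 0.0899, 0.0449]
eef_rot: [0.001, 0.692, 0.722, 0.001]
ft_force: [0.6, 0.4, 0.1]
width: 0.0303
gripper_force: 0.3
```

{"method": "carry_out", "body": {
  "moves": [
    [0, 0, 0, 0, 0, 0, 0.685],
    [0, 0, 0, 0, 0, 0, 0.685],
    [0, 0, 0, 0, 0, 0, 0.685],
    [0, 0, 0, 0, 0, 0, 0.685]
  ]
}}

```text
t: 16.6
eef_pos: [0.5301, 0.0899, 0.0443]
eef_rot: [0.0, 0.692, 0.722, 0.0]
ft_force: [1.4, 0.3, 2.9]
width: 0.0299
gripper_force: 2.6
```

{"method": "carry_out", "body": {
  "moves": [
    [0, 0, 0, 0, 0, 0, 0.687],
    [0, 0, 0, 0, 0, 0, 0.687],
    [0, 0, -0.2, 0, 0, 0, 0.687],
    [0, 0, -0.4, 0, 0, 0, 0.687],
    [0, 0, -0.8, 0, 0, 0, 0.687]
  ]
}}

```text
t: 17.02
eef_pos: [0.5283, 0.0897, 0.0848]
eef_rot: [-0.002, 0.692, 0.722, -0.002]
ft_force: [0.5, -0.2, -0.1]
width: 0.0299
gripper_force: 13.3
```

{"method": "carry_out", "body": {
  "moves": [
    [0, 0, -1, 0, 0, 0.44, 0.687],
    [0, 0, -1, 0, 0, 0.44, 0.687],
    [0, 0, -0.8, 0, 0, 0.44, 0.687],
    [0, 0, -0.4, 0, 0, 0.44, 0.687],
    [0, 0, 0, 0, 0, 0, 0.687]
  ]
}}

```text
t: 17.43
eef_pos: [0.5305, 0.0899, 0.1848]
eef_rot: [0.001, 0.753, 0.658, 0.002]
ft_force: [-0.9, 1.2, -0.4]
width: 0.03
gripper_force: 13.3
```

```bash
python3 -c "
from h import *
to(.4492,-.3608,.12,-7.8);print(get_obs()['gripper_force'])"
```

```text
t 17.43 pos [0.5305 0.0899 0.1848] xax [0.134 0.991 0.001] yax [ 0.991 -0.134  0.004] zax [ 0.004  0.    -1.   ] w 0.03
turn first az 0.01 then dx,dy,dz [-15.25  -0.65   2.16] tilt fix ax,ay [0. 0.]
13.286177963018417
```

{"method": "carry_out", "body": {
  "moves": [
    [-0.5, 0, 0, 0, 0, 0, 0.687],
    [-0.9, -0.05, 0, 0, 0, 0, 0.687],
    [-1, -0.05, 0, 0, 0, 0, 0.687],
    [-1, -0.05, 0, 0, 0, 0, 0.687],
    [-1, -0.05, 0, 0, 0, 0, 0.687]
  ]
}}

```text
t: 17.85
eef_pos: [0.5053, -0.0411, 0.1809]
eef_rot: [-0.001, 0.752, 0.659, -0.001]
ft_force: [0.2, 0.6, -0.7]
width: 0.0297
gripper_force: 13.3
```

{"method": "carry_out", "body": {
  "moves": [
    [-1, -0.05, 0, 0, 0, 0, 0.687],
    [-1, -0.05, 0, 0, 0, 0, 0.687],
    [-1, -0.05, 0, 0, 0, 0, 0.687],
    [-1, -0.05, 0, 0, 0, 0, 0.687],
    [-1, -0.05, 0, 0, 0, 0, 0.687]
  ]
}}

```text
t: 18.27
eef_pos: [0.478, -0.189, 0.1809]
eef_rot: [-0.001, 0.752, 0.659, -0.0]
ft_force: [0.4, 0.1, -1.1]
width: 0.0296
gripper_force: 13.3
```

{"method": "carry_out", "body": {
  "moves": [
    [-1, -0.05, 0, 0, 0, 0, 0.687],
    [-1, -0.05, 0, 0, 0, 0, 0.687],
    [-1, -0.05, 0, 0, 0, 0, 0.687],
    [-0.9, 0, 0, 0, 0, 0, 0.687],
    [-0.5, 0, 0, 0, 0, 0, 0.687]
  ]
}}

```text
t: 18.68
eef_pos: [0.4561, -0.3202, 0.1808]
eef_rot: [-0.001, 0.753, 0.659, -0.0]
ft_force: [0.2, 1.1, 0.0]
width: 0.0298
gripper_force: 13.3
```

{"method": "carry_out", "body": {
  "moves": [
    [-0.4, 0, 0, 0, 0, 0, 0.687],
    [0, 0, 0, 0, 0, 0, 0.687],
    [0, 0, 0, 0, 0, 0, 0.687]
  ]
}}

```text
t: 18.93
eef_pos: [0.4554, -0.3293, 0.1815]
eef_rot: [-0.001, 0.753, 0.659, 0.0]
ft_force: [0.4, 0.1, -0.7]
width: 0.0298
gripper_force: 13.3
```

```bash
python3 - <<'E'
from h import *
to(.4492,-.3608,.0215,-7.8)
p=snapshot("wrist")
c,s=np.cos(-.136),np.sin(-.136)
im=p["pixels"].copy()
for z in (.06,):
    P=[[.5006+c*a*.105-s*b*.12,-.3174+s*a*.105+c*b*.12,z] for a,b in((1,1),(1,-1),(-1,-1),(-1,1))]
    cv2.polylines(im,[proj(p,P).round().astype(np.int32)],True,(255,0,0),1)
cv2.imwrite("pics/w6.png",im[...,::-1])
E
```

```text
t 18.93 pos [ 0.4554 -0.3293  0.1815] xax [0.133 0.991 0.001] yax [ 0.991 -0.133 -0.001] zax [-0.001  0.001 -1.   ] w 0.0298
turn first az 0.03 then dx,dy,dz [-1.07 -0.06  5.33] tilt fix ax,ay [0. 0.]
```

View pics/w6.png

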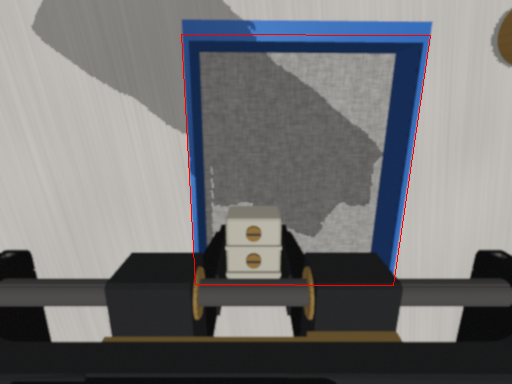

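The held block is at (253,240). The tote rim's far edge is at row 22 against my predicted 36, so the tote may lie a bit further +y. I measure it from the foam corners at (200,53) and (396,55).

```bash
python3 - <<'E'
from h import *
p=snapshot("wrist")
print("foam",[at_z(p,q,.008).round(4)[:2] for q in([200,53],[396,55],[373,250])])
print("rim outer",[at_z(p,q,.06).round(4)[:2] for q in([181,21],[432,23],[394,283])])
print("rim inner",[at_z(p,q,.06).round(4)[:2] for q in([190,41],[421,42],[398,140])])
print("cam",ray(p,[0,0])[0])
E
```

```text
foam [array([ 0.4188, -0.1908]), array([ 0.6162, -0.219 ]), array([ 0.5879, -0.4351])]
rim outer [array([ 0.4147, -0.1739]), array([ 0.6227, -0.2032]), array([ 0.5902, -0.4483])]
rim inner [array([ 0.4193, -0.1898]), array([ 0.6139, -0.2166]), array([ 0.5945, -0.2971])]
cam [ 0.46547958 -0.25138576  0.34356817]
```

{"method": "carry_out", "body": {
  "moves": [
    [-0.5, 0, 0.7, 0, 0, 0, 0.687],
    [-0.5, -0.06, 0.8, 0, 0, 0, 0.687],
    [0, 0, 1, 0, 0, 0, 0.687],
    [0, 0, 1, 0, 0, 0, 0.687],
    [0, 0, 0.8, 0, 0, 0, 0.687]
  ]
}}

```text
t: 19.45
eef_pos: [0.4498, -0.3581, 0.0515]
eef_rot: [-0.0, 0.752, 0.659, 0.0]
ft_force: [0.3, 1.2, -0.5]
width: 0.0298
gripper_force: 13.3
```

{"method": "carry_out", "body": {
  "moves": [
    [0, 0, 0.5, 0, 0, 0, 0.687],
    [0, 0, 0.3, 0, 0, 0, 0.687],
    [0, 0, 0.15, 0, 0, 0, 0.687],
    [0, 0, 0, 0, 0, 0, 0.687],
    [0, 0, 0, 0, 0, 0, 0.687]
  ]
}}

```text
t: 19.87
eef_pos: [0.4503, -0.3594, 0.0254]
eef_rot: [0.0, 0.752, 0.659, 0.0]
ft_force: [-0.5, 0.0, -1.4]
width: 0.03
gripper_force: 13.3
```

{"method": "carry_out", "body": {
  "moves": [
    [0, 0, 0.08, 0, 0, 0, 0.687],
    [0, 0, 0.05, 0, 0, 0, 0.687],
    [0, 0, 0, 0, 0, 0, 0.687],
    [0, 0, 0, 0, 0, 0, 0.687]
  ]
}}

```text
t: 20.2
eef_pos: [0.4499, -0.3596, 0.021]
eef_rot: [0.0, 0.753, 0.659, 0.0]
ft_force: [0.1, 0.6, -0.5]
width: 0.03
gripper_force: 13.3
```

{"method": "carry_out", "body": {
  "moves": [
    [0, 0, 0, 0, 0, 0, 0.67],
    [0, 0, 0, 0, 0, 0, 0.6],
    [0, 0, 0, 0, 0, 0, 0.55],
    [0, 0, 0, 0, 0, 0, 0.5],
    [0, 0, -0.3, 0, 0, 0, 0.5]
  ]
}}

```text
t: 20.62
eef_pos: [0.4493, -0.359, 0.0288]
eef_rot: [-0.001, 0.753, 0.659, -0.0]
ft_force: [0.6, -0.4, 0.0]
width: 0.0464
gripper_force: 0.0
```

{"method": "carry_out", "body": {
  "moves": [
    [0, 0, -0.8, 0, 0, 0, 0.4],
    [0, 0, -1, 0, 0, 0, 0.4],
    [0, 0, -1, 0, 0, 0, 0.4],
    [0, 0, -1, 0, 0, 0, 0.4],
    [0.5, 0, -1, 0, 0, 0, 0.4]
  ]
}}

```text
t: 21.03
eef_pos: [0.4516, -0.3459, 0.1759]
eef_rot: [0.001, 0.753, 0.658, -0.0]
ft_force: [0.8, -0.5, -0.1]
width: 0.0572
gripper_force: 0.0
```

```bash
python3 - <<'E'
from h import *
to(.523,.1625,.12,-14.3)
E
```

```text
t 21.03 pos [ 0.4516 -0.3459  0.1759] xax [ 0.134  0.991 -0.001] yax [ 0.991 -0.134  0.001] zax [ 0.001 -0.001 -1.   ] w 0.0572
turn first az 1.15 then dx,dy,dz [17.01 -1.88  1.86] tilt fix ax,ay [0. 0.]
```

{"method": "carry_out", "body": {
  "moves": [
    [0, 0, 0, 0, 0, 0.6, 0.4],
    [0, 0, 0, 0, 0, 0.55, 0.4],
    [0.6, -0.1, 0, 0, 0, 0, 0.4],
    [1, -0.11, 0, 0, 0, 0, 0.4],
    [1, -0.11, 0, 0, 0, 0, 0.4]
  ]
}}

```text
t: 21.45
eef_pos: [0.4614, -0.2661, 0.1743]
eef_rot: [0.0, 0.79, 0.614, 0.0]
ft_force: [0.8, 0.1, 0.4]
width: 0.0574
gripper_force: 0.0
```

{"method": "carry_out", "body": {
  "moves": [
    [1, -0.11, 0, 0, 0, 0, 0.4],
    [1, -0.11, 0, 0, 0, 0, 0.4],
    [1, -0.11, 0, 0, 0, 0, 0.4],
    [1, -0.11, 0, 0, 0, 0, 0.4],
    [1, -0.11, 0, 0, 0, 0, 0.4]
  ]
}}

```text
t: 21.87
eef_pos: [0.4824, -0.1158, 0.1745]
eef_rot: [0.0, 0.789, 0.614, 0.0]
ft_force: [0.8, -0.4, 0.0]
width: 0.0569
gripper_force: 0.0
```

{"method": "carry_out", "body": {
  "moves": [
    [1, -0.11, 0, 0, 0, 0, 0.4],
    [1, -0.11, 0, 0, 0, 0, 0.4],
    [1, -0.11, 0, 0, 0, 0, 0.4],
    [1, -0.11, 0, 0, 0, 0, 0.4],
    [1, -0.11, 0, 0, 0, 0, 0.4]
  ]
}}

```text
t: 22.28
eef_pos: [0.5032, 0.0338, 0.1745]
eef_rot: [0.0, 0.789, 0.614, 0.0]
ft_force: [1.2, -0.3, 0.4]
width: 0.0567
gripper_force: 0.0
```

{"method": "carry_out", "body": {
  "moves": [
    [1, -0.11, 0, 0, 0, 0, 0.4],
    [1, -0.11, 0.4, 0, 0, 0, 0.4],
    [0.4, -0.11, 0.8, 0, 0, 0, 0.4],
    [0, 0, 0.6, 0, 0, 0, 0.4],
    [0, 0, 0, 0, 0, 0, 0.4]
  ]
}}

```text
t: 22.7
eef_pos: [0.5099, 0.1053, 0.1176]
eef_rot: [-0.001, 0.789, 0.615, -0.002]
ft_force: [-0.4, 0.7, -0.3]
width: 0.0571
gripper_force: 0.0
```

```bash
python3 - <<'E'
from h import *
p=snapshot("wrist");save(p,"w7")
for b in blocks(p,(60,0,470,250),amin=800): print(b)
to(.523,.1625,.044,-14.3)
E
```

```text
([0.5244, 0.1634], [0.0317, 0.0485], -14.1, [254.0, 133.0])
([0.6212, 0.1576], [0.0387, 0.05], 10.7, [388.0, 107.0])
([0.6608, 0.1121], [0.0879, 0.1883], -32.9, [446.0, 154.0])
([0.6121, 0.2156], [0.0286, 0.0372], 79.3, [362.0, 22.0])
([0.4262, 0.1847], [0.1143, 0.1774], -14.2, [114.0, 132.0])
t 22.75 pos [0.5106 0.1048 0.1192] xax [ 0.245  0.97  -0.001] yax [ 0.97  -0.245 -0.002] zax [-0.003 -0.    -1.   ] w 0.0567
turn first az 0.02 then dx,dy,dz [ 1.97 -0.08  2.51] tilt fix ax,ay [0. 0.]
```

View pics/w7.png

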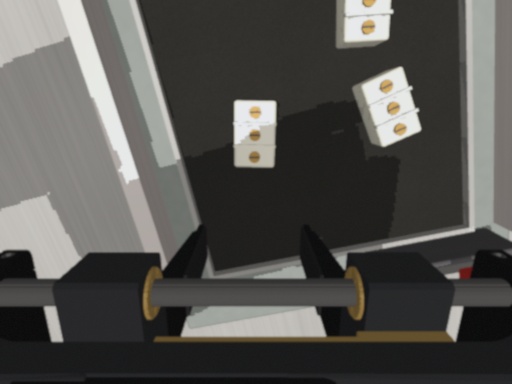

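The next block (254,133) is straight ahead and square to the tool. The other two are at (387,107) and (365,22).

{"method": "carry_out", "body": {
  "moves": [
    [1, 0, 0.2, 0, 0, 0, 0.5],
    [0.97, -0.05, 0.5, 0, 0, 0, 0.5],
    [0, 0, 0.9, 0, 0, 0, 0.5],
    [0, 0, 0.7, 0, 0, 0, 0.6],
    [0, 0, 0.2, 0, 0, 0, 0.64]
  ]
}}

```text
t: 23.17
eef_pos: [0.524, 0.1618, 0.0437]
eef_rot: [-0.0, 0.789, 0.614, -0.001]
ft_force: [-0.2, -0.0, -0.1]
width: 0.0389
gripper_force: 0.0
```

{"method": "carry_out", "body": {
  "moves": [
    [0, 0, 0, 0, 0, 0, 0.67],
    [0, 0, 0, 0, 0, 0, 0.68],
    [0, 0, 0, 0, 0, 0, 0.68],
    [0, 0, 0, 0, 0, 0, 0.684],
    [0, 0, 0, 0, 0, 0, 0.684]
  ]
}}

```text
t: 23.58
eef_pos: [0.525, 0.162, 0.0459]
eef_rot: [0.0, 0.789, 0.614, 0.001]
ft_force: [0.5, -0.0, 1.2]
width: 0.0303
gripper_force: 0.8
```

{"method": "carry_out", "body": {
  "moves": [
    [0, 0, 0, 0, 0, 0, 0.685],
    [0, 0, 0, 0, 0, 0, 0.685],
    [0, 0, 0, 0, 0, 0, 0.687],
    [0, 0, 0, 0, 0, 0, 0.687],
    [0, 0, 0, 0, 0, 0, 0.687]
  ]
}}

```text
t: 24.0
eef_pos: [0.525, 0.1622, 0.0455]
eef_rot: [0.0, 0.789, 0.614, 0.001]
ft_force: [1.0, -1.6, 8.2]
width: 0.0302
gripper_force: 13.2
```

{"method": "carry_out", "body": {
  "moves": [
    [0, 0, -0.2, 0, 0, 0, 0.687],
    [0, 0, -0.5, 0, 0, 0, 0.687],
    [0, 0, -0.9, 0, 0, -0.4, 0.687],
    [0, 0, -1, 0, 0, -0.4, 0.687],
    [0, 0, -1, 0, 0, -0.32, 0.687]
  ]
}}

```text
t: 24.42
eef_pos: [0.5238, 0.1621, 0.1538]
eef_rot: [-0.0, 0.753, 0.658, -0.001]
ft_force: [0.4, -0.9, -1.7]
width: 0.0299
gripper_force: 13.1
```

{"method": "carry_out", "body": {
  "moves": [
    [-0.4, 0, -0.6, 0, 0, 0, 0.687],
    [-0.8, 0.16, -0.3, 0, 0, 0, 0.687],
    [-1, 0.16, 0, 0, 0, 0, 0.687],
    [-1, 0.16, 0, 0, 0, 0, 0.687],
    [-1, 0.16, 0, 0, 0, 0, 0.687]
  ]
}}

```text
t: 24.83
eef_pos: [0.5259, 0.0337, 0.1802]
eef_rot: [-0.0, 0.753, 0.658, 0.0]
ft_force: [1.5, -0.1, -2.1]
width: 0.0301
gripper_force: 13.1
```

{"method": "carry_out", "body": {
  "moves": [
    [-1, 0.16, 0, 0, 0, 0, 0.687],
    [-1, 0.16, 0, 0, 0, 0, 0.687],
    [-1, 0.16, 0, 0, 0, 0, 0.687],
    [-1, 0.16, 0, 0, 0, 0, 0.687],
    [-1, 0.16, 0, 0, 0, 0, 0.687]
  ]
}}

```text
t: 25.25
eef_pos: [0.5293, -0.1185, 0.1799]
eef_rot: [-0.0, 0.753, 0.657, -0.0]
ft_force: [-0.7, 0.6, -1.0]
width: 0.0298
gripper_force: 13.1
```

{"method": "carry_out", "body": {
  "moves": [
    [-1, 0.16, 0, 0, 0, 0, 0.687],
    [-1, 0.16, 0, 0, 0, 0, 0.687],
    [-1, 0.16, 0, 0, 0, 0, 0.687],
    [-1, 0.16, 0, 0, 0, 0, 0.687],
    [-1, 0.16, 0, 0, 0, 0, 0.687]
  ]
}}

```text
t: 25.67
eef_pos: [0.5328, -0.2704, 0.1798]
eef_rot: [-0.0, 0.754, 0.657, -0.0]
ft_force: [1.2, 0.2, -0.9]
width: 0.0299
gripper_force: 13.1
```

{"method": "carry_out", "body": {
  "moves": [
    [-1, 0.16, 0, 0, 0, 0, 0.687],
    [-0.8, 0.16, 0, 0, 0, 0, 0.687],
    [-0.4, 0.16, 0, 0, 0, 0, 0.687],
    [0, 0, 0, 0, 0, 0, 0.687],
    [0, 0, 0, 0, 0, 0, 0.687]
  ]
}}

```text
t: 26.08
eef_pos: [0.5383, -0.3358, 0.1794]
eef_rot: [-0.001, 0.754, 0.657, 0.0]
ft_force: [-0.6, 0.9, -0.5]
width: 0.0303
gripper_force: 13.1
```

```bash
python3 - <<'E'
from h import *
to(.5384,-.3730,.023,-7.8)
p=snapshot("wrist");save(p,"w8")
E
```

```text
t 26.08 pos [ 0.5383 -0.3358  0.1794] xax [0.136 0.991 0.001] yax [ 0.991 -0.136 -0.001] zax [-0.001  0.001 -1.   ] w 0.0303
turn first az -0.0 then dx,dy,dz [-1.23  0.17  5.21] tilt fix ax,ay [0. 0.]
```

View pics/w8.png

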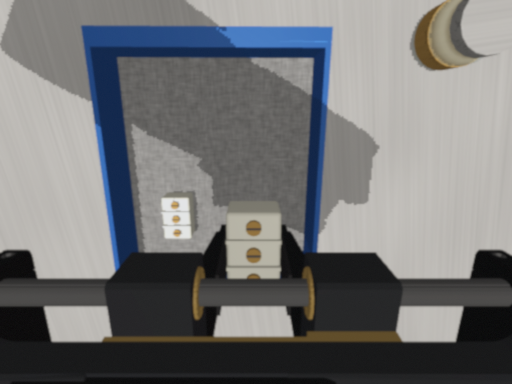

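The first block lies flat at (176,217). The tote is where expected, the jar is at (470,25), and the held block is at (253,240). I place it.

{"method": "carry_out", "body": {
  "moves": [
    [-0.6, 0.17, 0.7, 0, 0, 0, 0.687],
    [-0.63, 0, 0.8, 0, 0, 0, 0.687],
    [0, 0, 1, 0, 0, 0, 0.687],
    [0, 0, 1, 0, 0, 0, 0.687],
    [0, 0, 0.8, 0, 0, 0, 0.687]
  ]
}}

```text
t: 26.55
eef_pos: [0.5384, -0.3717, 0.049]
eef_rot: [-0.001, 0.753, 0.658, 0.0]
ft_force: [-0.1, -0.1, -0.9]
width: 0.0304
gripper_force: 13.1
```

{"method": "carry_out", "body": {
  "moves": [
    [0, 0, 0.5, 0, 0, 0, 0.687],
    [0, 0, 0.25, 0, 0, 0, 0.687],
    [0, 0, 0.1, 0, 0, 0, 0.687],
    [0, 0, 0, 0, 0, 0, 0.687],
    [0, 0, 0, 0, 0, 0, 0.687]
  ]
}}

```text
t: 26.97
eef_pos: [0.5392, -0.3734, 0.0264]
eef_rot: [0.001, 0.753, 0.658, 0.0]
ft_force: [-0.1, -0.3, -0.9]
width: 0.0297
gripper_force: 13.1
```

{"method": "carry_out", "body": {
  "moves": [
    [0, 0, 0.1, 0, 0, 0, 0.687],
    [0, 0, 0.03, 0, 0, 0, 0.687],
    [0, 0, 0, 0, 0, 0, 0.687],
    [0, 0, 0, 0, 0, 0, 0.687],
    [0, 0, 0, 0, 0, 0, 0.67]
  ]
}}

```text
t: 27.38
eef_pos: [0.5387, -0.3737, 0.0216]
eef_rot: [0.0, 0.754, 0.657, 0.0]
ft_force: [-0.3, -0.2, 0.2]
width: 0.0314
gripper_force: 0.0
```

{"method": "carry_out", "body": {
  "moves": [
    [0, 0, 0, 0, 0, 0, 0.6],
    [0, 0, 0, 0, 0, 0, 0.55],
    [0, 0, 0, 0, 0, 0, 0.5],
    [0, 0, -0.3, 0, 0, 0, 0.5],
    [0, 0, -0.8, 0, 0, 0, 0.4]
  ]
}}

```text
t: 27.8
eef_pos: [0.5375, -0.3727, 0.0523]
eef_rot: [-0.002, 0.754, 0.657, -0.0]
ft_force: [-0.1, 0.2, 0.3]
width: 0.0502
gripper_force: 0.0
```

{"method": "carry_out", "body": {
  "moves": [
    [0, 0, -1, 0, 0, 0, 0.4],
    [0, 0, -1, 0, 0, -0.8, 0.4],
    [0, 0, -1, 0, 0, -0.8, 0.4],
    [0, 0, -1, 0, 0, -0.8, 0.4],
    [0, 0, 0, 0, 0, -0.8, 0.4]
  ]
}}

```text
t: 28.22
eef_pos: [0.5402, -0.3748, 0.1814]
eef_rot: [0.005, 0.638, 0.77, -0.0]
ft_force: [0.5, -0.2, -0.2]
width: 0.0567
gripper_force: 0.0
```

{"method": "carry_out", "body": {
  "moves": [
    [0.6, 0.2, 0, 0, 0, 0, 0.4],
    [1, 0.35, 0, 0, 0, 0, 0.4],
    [1, 0.35, 0, 0, 0, 0, 0.4],
    [1, 0.35, 0, 0, 0, 0, 0.4],
    [1, 0.35, 0, 0, 0, 0, 0.4]
  ]
}}

```text
t: 28.63
eef_pos: [0.5601, -0.227, 0.1742]
eef_rot: [-0.0, 0.64, 0.769, 0.0]
ft_force: [1.2, -0.2, 0.0]
width: 0.0568
gripper_force: 0.0
```

{"method": "carry_out", "body": {
  "moves": [
    [1, 0.35, 0, 0, 0, 0, 0.4],
    [1, 0.35, 0, 0, 0, 0, 0.4],
    [1, 0.35, 0, 0, 0, 0, 0.4],
    [1, 0.35, 0, 0, 0, 0, 0.4],
    [1, 0.35, 0, 0, 0, 0, 0.4]
  ]
}}

```text
t: 29.05
eef_pos: [0.5842, -0.0698, 0.1743]
eef_rot: [-0.0, 0.64, 0.769, -0.0]
ft_force: [0.1, -0.5, 1.1]
width: 0.0571
gripper_force: 0.0
```

{"method": "carry_out", "body": {
  "moves": [
    [1, 0.35, 0, 0, 0, 0, 0.4],
    [1, 0.35, 0, 0, 0, 0, 0.4],
    [1, 0.35, 0, 0, 0, 0, 0.4],
    [1, 0.35, 0, 0, 0, 0, 0.4],
    [1, 0.35, 0, 0, 0, 0, 0.4]
  ]
}}

```text
t: 29.47
eef_pos: [0.6082, 0.0872, 0.1743]
eef_rot: [-0.0, 0.64, 0.769, -0.0]
ft_force: [0.1, -0.3, 0.4]
width: 0.0572
gripper_force: 0.0
```

{"method": "carry_out", "body": {
  "moves": [
    [0.5, 0.35, 0.5, 0, 0, 0, 0.4],
    [0, 0, 0.8, 0, 0, 0, 0.4],
    [0, 0, 0.6, 0, 0, 0, 0.4],
    [0, 0, 0, 0, 0, 0, 0.4],
    [0, 0, 0, 0, 0, 0, 0.4]
  ]
}}

```text
t: 29.88
eef_pos: [0.6157, 0.1021, 0.117]
eef_rot: [-0.001, 0.639, 0.769, -0.001]
ft_force: [-0.1, 0.6, 0.2]
width: 0.0573
gripper_force: 0.0
```

```bash
python3 - <<'E'
from h import *
p=snapshot("wrist")
for b in blocks(p,(60,0,470,250),amin=800): print(b)
to(.6225,.157,.044,10.6)
E
```

```text
([0.6236, 0.1579], [0.0319, 0.0485], 10.7, [279.0, 142.0])
([0.7183, 0.1793], [0.1165, 0.1762], 10.5, [414.0, 137.0])
([0.6166, 0.2271], [0.0321, 0.0514], -10.6, [290.0, 38.0])
([0.4953, 0.1379], [0.0907, 0.1766], 10.5, [82.0, 154.0])
t 29.93 pos [0.6164 0.1019 0.118 ] xax [-0.182  0.983  0.   ] yax [ 0.983  0.182 -0.   ] zax [-0.  0. -1.] w 0.057
turn first az -0.02 then dx,dy,dz [1.77 0.54 2.47] tilt fix ax,ay [0. 0.]
```

{"method": "carry_out", "body": {
  "moves": [
    [0.9, 0.3, 0.2, 0, 0, 0, 0.5],
    [0.88, 0.26, 0.5, 0, 0, 0, 0.5],
    [0, 0, 0.9, 0, 0, 0, 0.5],
    [0, 0, 0.7, 0, 0, 0, 0.6],
    [0, 0, 0.15, 0, 0, 0, 0.64]
  ]
}}

```text
t: 30.35
eef_pos: [0.6223, 0.1574, 0.0423]
eef_rot: [-0.001, 0.639, 0.769, -0.001]
ft_force: [0.0, -0.2, -0.5]
width: 0.0392
gripper_force: 0.0
```

{"method": "carry_out", "body": {
  "moves": [
    [0, 0, 0, 0, 0, 0, 0.67],
    [0, 0, 0, 0, 0, 0, 0.68],
    [0, 0, 0, 0, 0, 0, 0.68],
    [0, 0, 0, 0, 0, 0, 0.684],
    [0, 0, 0, 0, 0, 0, 0.684]
  ]
}}

```text
t: 30.77
eef_pos: [0.6239, 0.1571, 0.0452]
eef_rot: [0.001, 0.639, 0.769, 0.001]
ft_force: [1.0, 0.1, 0.5]
width: 0.0303
gripper_force: 0.5
```

{"method": "carry_out", "body": {
  "moves": [
    [0, 0, 0, 0, 0, 0, 0.685],
    [0, 0, 0, 0, 0, 0, 0.685],
    [0, 0, 0, 0, 0, 0, 0.687],
    [0, 0, 0, 0, 0, 0, 0.687],
    [0, 0, 0, 0, 0, 0, 0.687]
  ]
}}

```text
t: 31.18
eef_pos: [0.6237, 0.1572, 0.0445]
eef_rot: [0.0, 0.639, 0.769, 0.001]
ft_force: [0.9, -1.0, 6.5]
width: 0.0298
gripper_force: 13.3
```

{"method": "carry_out", "body": {
  "moves": [
    [0, 0, -0.2, 0, 0, 0, 0.687],
    [0, 0, -0.5, 0, 0, 0, 0.687],
    [0, 0, -0.9, 0, 0, 0.8, 0.687],
    [0, 0, -1, 0, 0, 0.8, 0.687],
    [0, 0, -1, 0, 0, 0.8, 0.687]
  ]
}}

```text
t: 31.6
eef_pos: [0.6225, 0.1572, 0.1527]
eef_rot: [-0.001, 0.728, 0.686, -0.001]
ft_force: [0.5, 0.4, -0.9]
width: 0.0297
gripper_force: 13.3
```

{"method": "carry_out", "body": {
  "moves": [
    [0, 0, -0.6, 0, 0, 0.8, 0.687],
    [-0.8, -0.23, -0.3, 0, 0, 0, 0.687],
    [-1, -0.23, 0, 0, 0, 0, 0.687],
    [-1, -0.23, 0, 0, 0, 0, 0.687],
    [-1, -0.23, 0, 0, 0, 0, 0.687]
  ]
}}

```text
t: 32.02
eef_pos: [0.5792, 0.0472, 0.179]
eef_rot: [-0.0, 0.753, 0.658, -0.0]
ft_force: [0.4, -0.5, -1.3]
width: 0.0303
gripper_force: 13.3
```

{"method": "carry_out", "body": {
  "moves": [
    [-1, -0.23, 0, 0, 0, 0, 0.687],
    [-1, -0.23, 0, 0, 0, 0, 0.687],
    [-1, -0.23, 0, 0, 0, 0, 0.687],
    [-1, -0.23, 0, 0, 0, 0, 0.687],
    [-1, -0.23, 0, 0, 0, 0, 0.687]
  ]
}}

```text
t: 32.43
eef_pos: [0.5247, -0.097, 0.1789]
eef_rot: [-0.0, 0.753, 0.657, -0.0]
ft_force: [0.5, -0.4, -1.2]
width: 0.0295
gripper_force: 13.3
```

{"method": "carry_out", "body": {
  "moves": [
    [-1, -0.23, 0, 0, 0, 0, 0.687],
    [-1, -0.23, 0, 0, 0, 0, 0.687],
    [-1, -0.23, 0, 0, 0, 0, 0.687],
    [-1, -0.23, 0, 0, 0, 0, 0.687],
    [-0.7, -0.2, 0, 0, 0, 0, 0.687]
  ]
}}

```text
t: 32.85
eef_pos: [0.4723, -0.2329, 0.1789]
eef_rot: [-0.0, 0.754, 0.657, -0.0]
ft_force: [0.2, -0.1, -0.9]
width: 0.0302
gripper_force: 13.3
```

{"method": "carry_out", "body": {
  "moves": [
    [0, 0, 0, 0, 0, 0, 0.687],
    [0, 0, 0, 0, 0, 0, 0.687]
  ]
}}

```text
t: 33.02
eef_pos: [0.4727, -0.2317, 0.1788]
eef_rot: [-0.001, 0.754, 0.657, -0.0]
ft_force: [0.1, 0.7, -1.9]
width: 0.03
gripper_force: 13.3
```

```bash
python3 - <<'E'
from h import *
to(.4628,-.2618,.0215,-7.8)
s=snapshot("scene");save(s,"scene2");p=snapshot("wrist");save(p,"w9")
im=np.hstack([s["pixels"][120:300,40:300],p["pixels"][:180,100:420]]);cv2.imwrite("pics/c2.png",im[...,::-1])
E
```

```text
t 33.02 pos [ 0.4727 -0.2317  0.1788] xax [0.138 0.99  0.001] yax [ 0.99  -0.138 -0.001] zax [-0.001  0.001 -1.   ] w 0.03
turn first az -0.02 then dx,dy,dz [-1.04 -0.19  5.24] tilt fix ax,ay [0. 0.]
```

View pics/c2.png

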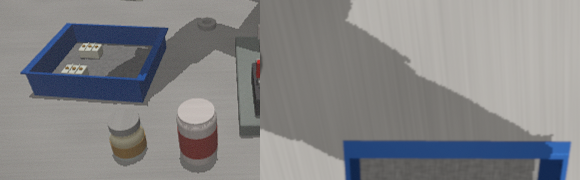

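The left crop shows both placed blocks lying flat in the tote. The right crop shows the tote's near rim at row 142, columns 185–410. I check that against the earlier corners.

```bash
python3 - <<'E'
from h import *
p=snapshot("wrist")
print([at_z(p,q,.06).round(4)[:2] for q in([184,142],[411,142])])
s=snapshot("scene")
print([at_z(s,q,.032).round(4)[:2] for q in([130,167],[114,188])])
E
```

```text
[array([ 0.4164, -0.174 ]), array([ 0.623 , -0.2023])]
[array([ 0.4505, -0.359 ]), array([ 0.5357, -0.3717])]
```

{"method": "carry_out", "body": {
  "moves": [
    [-0.5, -0.1, 0.7, 0, 0, 0, 0.687],
    [-0.54, -0.09, 0.8, 0, 0, 0, 0.687],
    [0, 0, 0.7, 0, 0, 0, 0.687],
    [0, 0, 0.2, 0, 0, 0, 0.687],
    [0, 0, 0, 0, 0, 0, 0.687]
  ]
}}

```text
t: 33.63
eef_pos: [0.4633, -0.2602, 0.1056]
eef_rot: [-0.002, 0.753, 0.658, -0.0]
ft_force: [0.2, -0.1, -1.1]
width: 0.0302
gripper_force: 13.3
```

Everything is where expected, so I lower the block from z=0.1056 to about 0.0215.

{"method": "carry_out", "body": {
  "moves": [
    [0, 0, 0.8, 0, 0, 0, 0.687],
    [0, 0, 0.9, 0, 0, 0, 0.687],
    [0, 0, 0.6, 0, 0, 0, 0.687],
    [0, 0, 0.3, 0, 0, 0, 0.687],
    [0, 0, 0.1, 0, 0, 0, 0.687]
  ]
}}

```text
t: 34.05
eef_pos: [0.4639, -0.2607, 0.0256]
eef_rot: [-0.0, 0.753, 0.658, -0.0]
ft_force: [0.6, -1.2, -1.2]
width: 0.0298
gripper_force: 13.3
```

{"method": "carry_out", "body": {
  "moves": [
    [0, 0, 0, 0, 0, 0, 0.687],
    [0, 0, 0, 0, 0, 0, 0.687]
  ]
}}

```text
t: 34.22
eef_pos: [0.4642, -0.2613, 0.027]
eef_rot: [0.001, 0.753, 0.658, 0.0]
ft_force: [0.7, 1.2, 0.1]
width: 0.0302
gripper_force: 13.3
```

{"method": "carry_out", "body": {
  "moves": [
    [0, 0, 0.12, 0, 0, 0, 0.687],
    [0, 0, 0.06, 0, 0, 0, 0.687],
    [0, 0, 0, 0, 0, 0, 0.687],
    [0, 0, 0, 0, 0, 0, 0.687],
    [0, 0, 0, 0, 0, 0, 0.67]
  ]
}}

```text
t: 34.63
eef_pos: [0.4637, -0.2613, 0.0206]
eef_rot: [0.0, 0.754, 0.657, 0.0]
ft_force: [0.1, 0.2, -0.6]
width: 0.031
gripper_force: 0.0
```

{"method": "carry_out", "body": {
  "moves": [
    [0, 0, 0, 0, 0, 0, 0.6],
    [0, 0, 0, 0, 0, 0, 0.55],
    [0, 0, 0, 0, 0, 0, 0.5],
    [0, 0, -0.3, 0, 0, 0, 0.5],
    [0, 0, -0.8, 0, 0, 0, 0.4]
  ]
}}

```text
t: 35.05
eef_pos: [0.4626, -0.2605, 0.0521]
eef_rot: [-0.002, 0.754, 0.657, -0.0]
ft_force: [0.7, 0.5, 0.5]
width: 0.0501
gripper_force: 0.0
```

{"method": "carry_out", "body": {
  "moves": [
    [0, 0, -1, 0, 0, 0, 0.4],
    [0, 0, -1, 0, 0, 0, 0.4],
    [0, 0, -1, 0, 0, 0, 0.4],
    [0, 0, -1, 0, 0, 0.49, 0.4],
    [0, 0, 0, 0, 0, 0, 0.4]
  ]
}}

```text
t: 35.47
eef_pos: [0.4651, -0.2622, 0.1792]
eef_rot: [0.004, 0.77, 0.638, 0.001]
ft_force: [-0.7, -0.2, -0.1]
width: 0.0571
gripper_force: 0.0
```

{"method": "carry_out", "body": {
  "moves": [
    [0.6, 0.1, 0, 0, 0, 0, 0.4],
    [1, 0.12, 0, 0, 0, 0, 0.4],
    [1, 0.12, 0, 0, 0, 0, 0.4],
    [1, 0.12, 0, 0, 0, 0, 0.4],
    [1, 0.12, 0, 0, 0, 0, 0.4]
  ]
}}

```text
t: 35.88
eef_pos: [0.506, -0.1274, 0.1735]
eef_rot: [-0.0, 0.769, 0.639, 0.0]
ft_force: [0.6, -0.8, 0.6]
width: 0.0574
gripper_force: 0.0
```

{"method": "carry_out", "body": {
  "moves": [
    [1, 0.12, 0, 0, 0, 0, 0.4],
    [1, 0.12, 0, 0, 0, 0, 0.4],
    [1, 0.12, 0, 0, 0, 0, 0.4],
    [1, 0.12, 0, 0, 0, 0, 0.4],
    [1, 0.12, 0, 0, 0, 0, 0.4]
  ]
}}

```text
t: 36.3
eef_pos: [0.5514, 0.0169, 0.1735]
eef_rot: [-0.0, 0.769, 0.639, -0.0]
ft_force: [0.1, -0.3, -0.8]
width: 0.0571
gripper_force: 0.0
```

{"method": "carry_out", "body": {
  "moves": [
    [1, 0.12, 0, 0, 0, 0, 0.4],
    [1, 0.12, 0, 0, 0, 0, 0.4],
    [1, 0.12, 0, 0, 0, 0, 0.4],
    [1, 0.12, 0, 0, 0, 0, 0.4],
    [0.4, 0.12, 0.4, 0, 0, 0, 0.4]
  ]
}}

```text
t: 36.72
eef_pos: [0.5944, 0.145, 0.163]
eef_rot: [0.001, 0.769, 0.64, 0.002]
ft_force: [0.5, -0.0, 0.0]
width: 0.0571
gripper_force: 0.0
```

{"method": "carry_out", "body": {
  "moves": [
    [0, 0, 0.8, 0, 0, 0, 0.4],
    [0, 0, 0.6, 0, 0, 0, 0.4],
    [0, 0, 0, 0, 0, 0, 0.4],
    [0, 0, 0, 0, 0, 0, 0.4]
  ]
}}

```text
t: 37.05
eef_pos: [0.5928, 0.1413, 0.1186]
eef_rot: [-0.001, 0.769, 0.639, -0.001]
ft_force: [0.6, 0.2, 0.7]
width: 0.0572
gripper_force: 0.0
```

```bash
python3 - <<'E'
from h import *
p=snapshot("wrist");save(p,"w10")
for b in blocks(p,(60,0,470,250),amin=800): print(b)
to(.616,.2265,.044,-10.6)
E
```

```text
([0.475, 0.1938], [0.0426, 0.1339], -20.8, [75.0, 174.0])
([0.6167, 0.2283], [0.0321, 0.0484], -10.6, [265.0, 89.0])
([0.624, 0.1933], [0.1775, 0.3076], 79.3, [309.0, 73.0])
t 37.1 pos [0.5934 0.1414 0.1197] xax [ 0.184  0.983 -0.   ] yax [ 0.983 -0.184 -0.   ] zax [-0.  0. -1.] w 0.0572
turn first az -0.0 then dx,dy,dz [2.93 0.22 2.52] tilt fix ax,ay [0. 0.]
```

{"method": "carry_out", "body": {
  "moves": [
    [1, 0.1, 0, 0, 0, 0, 0.5],
    [1, 0.1, 0.2, 0, 0, 0, 0.5],
    [0.95, 0.03, 0.5, 0, 0, 0, 0.5],
    [0, 0, 1, 0, 0, 0, 0.5],
    [0, 0, 0.7, 0, 0, 0, 0.6]
  ]
}}

```text
t: 37.52
eef_pos: [0.6169, 0.2288, 0.0475]
eef_rot: [0.0, 0.769, 0.639, 0.001]
ft_force: [-1.2, 0.3, -0.9]
width: 0.0443
gripper_force: 0.0
```

{"method": "carry_out", "body": {
  "moves": [
    [0, 0, 0.1, 0, 0, 0, 0.65],
    [0, 0, 0, 0, 0, 0, 0.67],
    [0, 0, 0, 0, 0, 0, 0.68],
    [0, 0, 0, 0, 0, 0, 0.68],
    [0, 0, 0, 0, 0, 0, 0.684]
  ]
}}

```text
t: 37.93
eef_pos: [0.6172, 0.2274, 0.0463]
eef_rot: [0.001, 0.77, 0.639, 0.001]
ft_force: [0.5, 0.7, -0.1]
width: 0.0303
gripper_force: 0.0
```

{"method": "carry_out", "body": {
  "moves": [
    [0, 0, 0, 0, 0, 0, 0.684],
    [0, 0, 0, 0, 0, 0, 0.685],
    [0, 0, 0, 0, 0, 0, 0.687],
    [0, 0, 0, 0, 0, 0, 0.687],
    [0, 0, 0, 0, 0, 0, 0.687]
  ]
}}

```text
t: 38.35
eef_pos: [0.617, 0.2275, 0.0454]
eef_rot: [0.0, 0.769, 0.639, 0.001]
ft_force: [0.6, -1.5, 7.3]
width: 0.0299
gripper_force: 13.2
```

{"method": "carry_out", "body": {
  "moves": [
    [0, 0, -0.2, 0, 0, 0, 0.687],
    [0, 0, -0.5, 0, 0, 0, 0.687],
    [0, 0, -0.9, 0, 0, 0, 0.687],
    [0, 0, -1, 0, 0, -0.49, 0.687],
    [0, 0, -1, 0, 0, 0, 0.687]
  ]
}}

```text
t: 38.77
eef_pos: [0.6158, 0.2274, 0.1534]
eef_rot: [-0.0, 0.753, 0.658, -0.001]
ft_force: [-0.3, 0.6, -0.7]
width: 0.0299
gripper_force: 13.1
```

{"method": "carry_out", "body": {
  "moves": [
    [-0.5, 0, -0.6, 0, 0, 0, 0.687],
    [-0.8, 0, -0.3, 0, 0, 0, 0.687],
    [-1, 0, 0, 0, 0, 0, 0.687],
    [-1, 0, 0, 0, 0, 0, 0.687],
    [-1, 0, 0, 0, 0, 0, 0.687]
  ]
}}

```text
t: 39.18
eef_pos: [0.5982, 0.0987, 0.1798]
eef_rot: [-0.0, 0.753, 0.658, 0.0]
ft_force: [0.8, -0.2, -1.0]
width: 0.03
gripper_force: 13.1
```

{"method": "carry_out", "body": {
  "moves": [
    [-1, 0, 0, 0, 0, 0, 0.687],
    [-1, 0, 0, 0, 0, 0, 0.687],
    [-1, 0, 0, 0, 0, 0, 0.687],
    [-1, 0, 0, 0, 0, 0, 0.687],
    [-1, 0, 0, 0, 0, 0, 0.687]
  ]
}}

```text
t: 39.6
eef_pos: [0.5779, -0.0502, 0.1796]
eef_rot: [-0.0, 0.753, 0.657, -0.0]
ft_force: [0.3, 0.2, -1.2]
width: 0.0298
gripper_force: 13.1
```

{"method": "carry_out", "body": {
  "moves": [
    [-1, 0, 0, 0, 0, 0, 0.687],
    [-1, 0, 0, 0, 0, 0, 0.687],
    [-1, 0, 0, 0, 0, 0, 0.687],
    [-1, 0, 0, 0, 0, 0, 0.687],
    [-1, 0, 0, 0, 0, 0, 0.687]
  ]
}}

```text
t: 40.02
eef_pos: [0.5576, -0.1988, 0.1796]
eef_rot: [-0.0, 0.754, 0.657, -0.0]
ft_force: [0.0, -0.8, -1.5]
width: 0.03
gripper_force: 13.1
```

{"method": "carry_out", "body": {
  "moves": [
    [-0.8, 0, 0, 0, 0, 0, 0.687],
    [-0.4, 0, 0, 0, 0, 0, 0.687],
    [0, 0, 0, 0, 0, 0, 0.687],
    [0, 0, 0, 0, 0, 0, 0.687]
  ]
}}

```text
t: 40.35
eef_pos: [0.5531, -0.2329, 0.1793]
eef_rot: [-0.0, 0.754, 0.657, 0.0]
ft_force: [0.0, 0.5, -1.1]
width: 0.0297
gripper_force: 13.1
```

```bash
python3 - <<'E'
from h import *
to(.552,-.274,.0225,-7.8)
s=snapshot("scene");p=snapshot("wrist")
im=np.hstack([s["pixels"][120:300,40:300],p["pixels"][:180,100:420]]);cv2.imwrite("pics/c3.png",im[...,::-1])
E
```

```text
t 40.35 pos [ 0.5531 -0.2329  0.1793] xax [0.137 0.991 0.001] yax [ 0.991 -0.137 -0.001] zax [-0.     0.001 -1.   ] w 0.0297
turn first az -0.01 then dx,dy,dz [-1.36  0.15  5.23] tilt fix ax,ay [0. 0.]
```

View pics/c3.png

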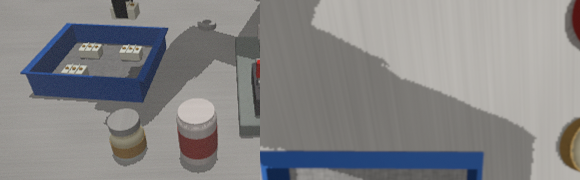

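Three blocks lie flat in the tote, at crop positions (88,50), (131,52) and (75,70). The +x/+y slot is free and the tote has not moved. I place the last block there.

{"method": "carry_out", "body": {
  "moves": [
    [-0.68, 0.15, 0.7, 0, 0, 0, 0.687],
    [-0.68, 0, 0.8, 0, 0, 0, 0.687],
    [0, 0, 1, 0, 0, 0, 0.687],
    [0, 0, 1, 0, 0, 0, 0.687],
    [0, 0, 0.8, 0, 0, 0, 0.687]
  ]
}}

```text
t: 40.87
eef_pos: [0.5521, -0.2728, 0.0486]
eef_rot: [-0.001, 0.753, 0.658, -0.0]
ft_force: [0.3, 0.7, -0.6]
width: 0.0301
gripper_force: 13.1
```

{"method": "carry_out", "body": {
  "moves": [
    [0, 0, 0.5, 0, 0, 0, 0.687],
    [0, 0, 0.3, 0, 0, 0, 0.687],
    [0, 0, 0.1, 0, 0, 0, 0.687],
    [0, 0, 0, 0, 0, 0, 0.687],
    [0, 0, 0, 0, 0, 0, 0.687]
  ]
}}

```text
t: 41.28
eef_pos: [0.5529, -0.274, 0.0244]
eef_rot: [0.001, 0.753, 0.658, 0.0]
ft_force: [-0.1, -0.3, -1.3]
width: 0.0297
gripper_force: 13.1
```

{"method": "carry_out", "body": {
  "moves": [
    [0, 0, 0.05, 0, 0, 0, 0.687],
    [0, 0, 0.03, 0, 0, 0, 0.687],
    [0, 0, 0, 0, 0, 0, 0.687],
    [0, 0, 0, 0, 0, 0, 0.687]
  ]
}}

```text
t: 41.62
eef_pos: [0.5524, -0.2743, 0.0214]
eef_rot: [0.0, 0.754, 0.657, 0.0]
ft_force: [0.0, 0.4, -1.1]
width: 0.0297
gripper_force: 13.1
```

{"method": "carry_out", "body": {
  "moves": [
    [0, 0, 0, 0, 0, 0, 0.67],
    [0, 0, 0, 0, 0, 0, 0.6],
    [0, 0, 0, 0, 0, 0, 0.55],
    [0, 0, 0, 0, 0, 0, 0.5],
    [0, 0, -0.3, 0, 0, 0, 0.5]
  ]
}}

```text
t: 42.03
eef_pos: [0.5517, -0.2738, 0.029]
eef_rot: [-0.001, 0.754, 0.657, -0.0]
ft_force: [-0.2, 0.4, -0.6]
width: 0.0468
gripper_force: 0.0
```

{"method": "carry_out", "body": {
  "moves": [
    [0, 0, -0.8, 0, 0, 0, 0.5],
    [0, 0, -1, 0, 0, 0, 0.5],
    [0, 0, -1, 0, 0, -0.54, 0.6],
    [0, 0, -1, 0, 0, -0.54, 0.7],
    [0, 0, -1, 0, 0, 0, 0.7]
  ]
}}

```text
t: 42.45
eef_pos: [0.552, -0.2741, 0.1762]
eef_rot: [0.0, 0.716, 0.698, 0.0]
ft_force: [0.1, -0.4, -0.1]
width: 0.0331
gripper_force: 0.0
```

{"method": "carry_out", "body": {
  "moves": [
    [0.6, 0, 0, 0, 0, 0, 0.7],
    [1, 0, 0, 0, 0, 0, 0.7],
    [1, 0, 0, 0, 0, 0, 0.7],
    [1, 0, 0, 0, 0, 0, 0.7],
    [1, 0, 0, 0, 0, 0, 0.7]
  ]
}}

```text
t: 42.87
eef_pos: [0.5559, -0.135, 0.1748]
eef_rot: [0.0, 0.717, 0.697, 0.0]
ft_force: [0.5, 0.3, -0.5]
width: 0.0283
gripper_force: 0.0
```

{"method": "carry_out", "body": {
  "moves": [
    [1, 0, 0, 0, 0, 0, 0.7],
    [1, 0, 0, 0, 0, 0, 0.7],
    [1, 0, 0, 0, 0, 0, 0.7],
    [1, 0, 0, 0, 0, 0, 0.7],
    [0, 0, 0, 0, 0, 0, 0.7]
  ]
}}

```text
t: 43.28
eef_pos: [0.5592, -0.0122, 0.1748]
eef_rot: [-0.0, 0.716, 0.698, 0.0]
ft_force: [-0.5, 0.0, -0.3]
width: 0.0288
gripper_force: 0.0
```

```bash
python3 - <<'E'
from h import *
to(.581,.376,.18,-1.6)
s=snapshot("scene");d=snapshot("side")
im=np.hstack([cv2.resize(s["pixels"][120:300,40:240],(400,360)),cv2.resize(d["pixels"][230:384,150:350],(400,308))[:308].repeat(1,0) if 0 else cv2.resize(d["pixels"][230:384,170:341],(400,360))]);cv2.imwrite("pics/c4.png",im[...,::-1])
E
```

```text
t 43.28 pos [ 0.5592 -0.0122  0.1748] xax [0.025 1.    0.001] yax [ 1.    -0.025  0.   ] zax [ 0.     0.001 -1.   ] w 0.0288
turn first az 0.03 then dx,dy,dz [12.96  0.37 -0.17] tilt fix ax,ay [0. 0.]
```

View pics/c4.png

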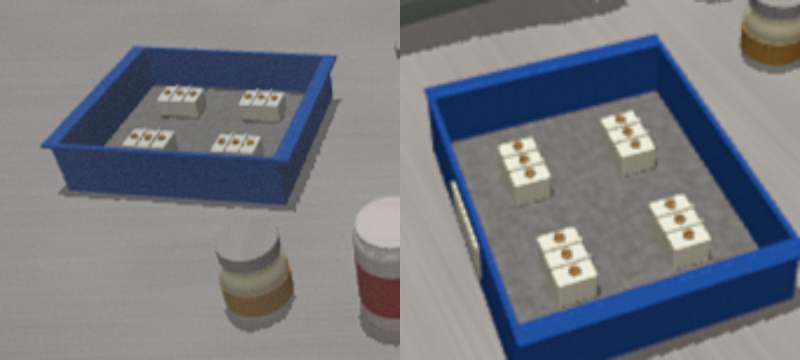

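All four blocks lie flat and apart in the tote, visible in both views. Next I go to the far side of the handle.

{"method": "carry_out", "body": {
  "moves": [
    [1, 0.05, 0, 0, 0, 0, 0.7],
    [1, 0.05, 0, 0, 0, 0, 0.7],
    [1, 0.05, 0, 0, 0, 0, 0.7],
    [1, 0.05, 0, 0, 0, 0, 0.7],
    [1, 0.05, 0, 0, 0, 0, 0.7]
  ]
}}

```text
t: 43.8
eef_pos: [0.5715, 0.1335, 0.1744]
eef_rot: [0.0, 0.717, 0.697, 0.0]
ft_force: [0.5, -0.3, -0.0]
width: 0.0285
gripper_force: 0.0
```

{"method": "carry_out", "body": {
  "moves": [
    [1, 0.05, 0, 0, 0, 0, 0.7],
    [1, 0.05, 0, 0, 0, 0, 0.7],
    [1, 0, 0, 0, 0, 0, 0.7],
    [0, 0, 0, 0, 0, 0, 0.7],
    [0, 0, 0, 0, 0, 0, 0.7]
  ]
}}

```text
t: 44.22
eef_pos: [0.5769, 0.2234, 0.1741]
eef_rot: [0.0, 0.717, 0.698, -0.0]
ft_force: [0.7, -0.7, -0.6]
width: 0.029
gripper_force: 0.0
```

```bash
python3 - <<'E'
from h import *
to(.581,.376,.098,-1.6)
p=snapshot("wrist");save(p,"w11")
E
```

```text
t 44.22 pos [0.5769 0.2234 0.1741] xax [ 0.027  1.    -0.   ] yax [ 1.    -0.027  0.   ] zax [ 0. -0. -1.] w 0.029
turn first az 0.01 then dx,dy,dz [ 5.09 -0.    2.54] tilt fix ax,ay [0. 0.]
```

View pics/w11.png

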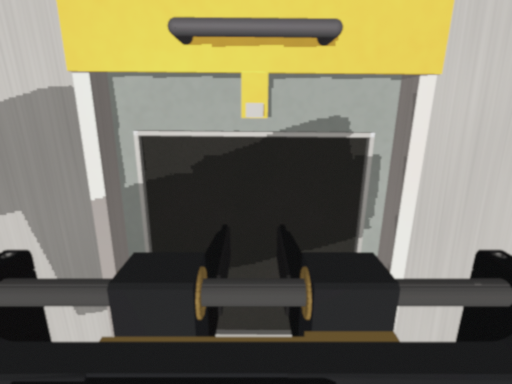

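The tray is empty and the handle bar is at (255,26).

```bash
python3 - <<'E'
from h import *
p=snapshot("wrist");print([at_z(p,q,.105).round(4) for q in([255,17],[255,26],[255,36])])
E
```

```text
[array([0.5814, 0.36  , 0.105 ]), array([0.5813, 0.3545, 0.105 ]), array([0.5811, 0.3484, 0.105 ])]
```

{"method": "carry_out", "body": {
  "moves": [
    [1, 0, 0, 0, 0, 0, 0.7],
    [1, 0, 0, 0, 0, 0, 0.7],
    [1, 0, 0, 0, 0, 0, 0.7],
    [1, 0, 0, 0, 0, 0, 0.7],
    [1, 0, 0, 0, 0, 0, 0.7]
  ]
}}

```text
t: 44.73
eef_pos: [0.5817, 0.3727, 0.1744]
eef_rot: [0.0, 0.718, 0.696, 0.0]
ft_force: [0.2, -0.1, 0.6]
width: 0.0282
gripper_force: 0.0
```

{"method": "carry_out", "body": {
  "moves": [
    [0.2, 0, 0, 0, 0, 0, 0.7],
    [0, 0, 0, 0, 0, 0, 0.7],
    [0, 0, 0, 0, 0, 0, 0.7]
  ]
}}

```text
t: 44.98
eef_pos: [0.5814, 0.3777, 0.1739]
eef_rot: [0.0, 0.717, 0.697, -0.0]
ft_force: [-0.3, 0.3, -0.0]
width: 0.0285
gripper_force: 0.0
```

{"method": "carry_out", "body": {
  "moves": [
    [0, 0, 0.8, 0, 0, 0, 0.7],
    [0, 0, 0.8, 0, 0, 0, 0.7],
    [0, 0, 0.6, 0, 0, 0, 0.7],
    [0, 0, 0.25, 0, 0, 0, 0.7],
    [0, 0, 0, 0, 0, 0, 0.7]
  ]
}}

```text
t: 45.4
eef_pos: [0.581, 0.3772, 0.0991]
eef_rot: [-0.0, 0.718, 0.697, -0.001]
ft_force: [-0.8, 0.4, 0.7]
width: 0.0284
gripper_force: 0.0
```

{"method": "carry_out", "body": {
  "moves": [
    [-0.2, 0, 0, 0, 0, 0, 0.7],
    [-0.3, 0, 0, 0, 0, 0, 0.7],
    [-0.4, 0, 0, 0, 0, 0, 0.7],
    [-0.5, 0, 0, 0, 0, 0, 0.7],
    [-0.6, 0, 0, 0, 0, 0, 0.7]
  ]
}}

```text
t: 45.82
eef_pos: [0.5796, 0.3183, 0.1016]
eef_rot: [0.0, 0.717, 0.697, 0.001]
ft_force: [0.5, 3.5, 2.0]
width: 0.0285
gripper_force: 1.9
```

{"method": "carry_out", "body": {
  "moves": [
    [-0.6, 0, 0, 0, 0, 0, 0.7],
    [-0.6, 0, 0, 0, 0, 0, 0.7],
    [-0.6, 0, 0, 0, 0, 0, 0.7],
    [-0.6, 0, 0, 0, 0, 0, 0.7],
    [-0.6, 0, 0, 0, 0, 0, 0.7]
  ]
}}

```text
t: 46.23
eef_pos: [0.5766, 0.2275, 0.1016]
eef_rot: [0.0, 0.717, 0.697, 0.0]
ft_force: [-1.0, 3.5, 1.1]
width: 0.0285
gripper_force: 1.9
```

{"method": "carry_out", "body": {
  "moves": [
    [-0.6, 0, 0, 0, 0, 0, 0.7],
    [-0.6, 0, 0, 0, 0, 0, 0.7],
    [-0.6, 0, 0, 0, 0, 0, 0.7],
    [-0.6, 0, 0, 0, 0, 0, 0.7],
    [-0.5, 0, 0, 0, 0, 0, 0.7]
  ]
}}

```text
t: 46.65
eef_pos: [0.5737, 0.1402, 0.1014]
eef_rot: [-0.0, 0.717, 0.697, 0.0]
ft_force: [-0.8, 4.1, 1.2]
width: 0.0284
gripper_force: 1.7
```

{"method": "carry_out", "body": {
  "moves": [
    [-0.4, 0, 0, 0, 0, 0, 0.7],
    [-0.3, 0, 0, 0, 0, 0, 0.7],
    [-0.2, 0, 0, 0, 0, 0, 0.7],
    [0, 0, 0, 0, 0, 0, 0.7],
    [0, 0, 0, 0, 0, 0, 0.7]
  ]
}}

```text
t: 47.07
eef_pos: [0.5739, 0.115, 0.1006]
eef_rot: [0.0, 0.717, 0.697, 0.0]
ft_force: [0.0, 0.7, 0.9]
width: 0.0283
gripper_force: 0.0
```

{"method": "carry_out", "body": {
  "moves": [
    [-0.3, 0, 0, 0, 0, 0, 0.7],
    [-0.3, 0, 0, 0, 0, 0, 0.7],
    [-0.2, 0, 0, 0, 0, 0, 0.7],
    [0, 0, 0, 0, 0, 0, 0.7]
  ]
}}

```text
t: 47.4
eef_pos: [0.573, 0.0901, 0.1005]
eef_rot: [0.0, 0.717, 0.697, -0.0]
ft_force: [-0.6, 0.4, 0.1]
width: 0.0284
gripper_force: 0.0
```

{"method": "carry_out", "body": {
  "moves": [
    [-0.2, 0, 0, 0, 0, 0, 0.7],
    [-0.1, 0, 0, 0, 0, 0, 0.7],
    [0, 0, 0, 0, 0, 0, 0.7]
  ]
}}

```text
t: 47.65
eef_pos: [0.5728, 0.0835, 0.1005]
eef_rot: [-0.001, 0.717, 0.697, 0.001]
ft_force: [0.9, 13.7, 0.4]
width: 0.0287
gripper_force: 6.9
```

{"method": "carry_out", "body": {
  "moves": [
    [-0.1, 0, 0, 0, 0, 0, 0.7],
    [0, 0, 0, 0, 0, 0, 0.7]
  ]
}}

```text
t: 47.82
eef_pos: [0.5728, 0.083, 0.1006]
eef_rot: [-0.002, 0.718, 0.697, 0.002]
ft_force: [0.9, 33.7, -1.2]
width: 0.0283
gripper_force: 16.6
```

{"method": "carry_out", "body": {
  "moves": [
    [-0.1, 0, 0, 0, 0, 0, 0.7],
    [0, 0, 0, 0, 0, 0, 0.7]
  ]
}}

```text
t: 47.98
eef_pos: [0.5727, 0.0826, 0.1006]
eef_rot: [-0.003, 0.718, 0.696, 0.004]
ft_force: [1.5, 53.0, -1.7]
width: 0.0286
gripper_force: 26.5
```

{"method": "carry_out", "body": {
  "moves": [
    [0.4, 0, 0, 0, 0, 0, 0.7],
    [0.2, 0, -0.7, 0, 0, 0, 0.7],
    [0, 0, -0.9, 0, 0, 0, 0.6],
    [-0.7, 0.9, 0, 0, 0, 0, 0.6],
    [-0.7, 0.9, 0, 0, 0, 0, 0.6]
  ]
}}

```text
t: 48.4
eef_pos: [0.6266, 0.0511, 0.1506]
eef_rot: [0.001, 0.716, 0.698, 0.001]
ft_force: [0.0, -1.8, -0.4]
width: 0.0374
gripper_force: 0.0
```

{"method": "carry_out", "body": {
  "moves": [
    [-0.5, 0.8, 0, 0, 0, 0, 0.6],
    [0, 0, 0, 0, 0, 0, 0.6],
    [0, 0, 0, 0, 0, 0, 0.6]
  ]
}}

```text
t: 48.65
eef_pos: [0.6498, 0.034, 0.1479]
eef_rot: [-0.0, 0.717, 0.697, -0.0]
ft_force: [0.1, -0.2, 0.3]
width: 0.0381
gripper_force: 0.0
```

```bash
python3 - <<'E'
from h import *
to(.651,.029,.0995,-1.6)
p=snapshot("wrist")
g=cv2.cvtColor(p["pixels"],cv2.COLOR_RGB2HSV)
for x in cut_out(p,"catch_knob")[:1]:
    red=(g[...,1]>120)&((g[...,0]<6)|(g[...,0]>174))&x["region"]
    ys,xs=np.nonzero(red);print(x["conf"],xs.min(),xs.max(),ys.min(),ys.max(),at_z(p,[(xs.min()+xs.max())/2,ys.max()],.118).round(4))
cv2.imwrite("pics/w12.png",p["pixels"][100:300,100:420,::-1])
E
```

```text
t 48.65 pos [0.6498 0.034  0.1479] xax [ 0.029  1.    -0.   ] yax [ 1.    -0.029 -0.001] zax [-0.001 -0.    -1.   ] w 0.0381
turn first az -0.01 then dx,dy,dz [-0.16  0.04  1.61] tilt fix ax,ay [0. 0.]
0.85 247 263 208 250 [0.65   0.0173 0.118 ]
```

View pics/w12.png

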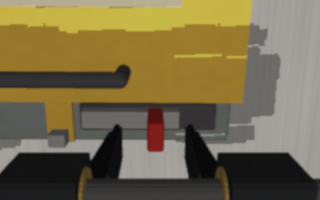

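The fin (155,130 in the crop) is centred between the fingers, and the guard is shut with its tooth at (58,138). I go down, grip, and slide toward -x.

{"method": "carry_out", "body": {
  "moves": [
    [-0.16, 0.04, 0.6, 0, 0, 0, 0.6],
    [0, 0, 0.7, 0, 0, 0, 0.6],
    [0, 0, 0.3, 0, 0, 0, 0.7],
    [0, 0, 0, 0, 0, 0, 0.8],
    [0, 0, 0, 0, 0, 0, 0.86]
  ]
}}

```text
t: 49.17
eef_pos: [0.6502, 0.0309, 0.1008]
eef_rot: [-0.0, 0.717, 0.697, -0.0]
ft_force: [-0.2, -0.2, 0.0]
width: 0.0234
gripper_force: 0.0
```

{"method": "carry_out", "body": {
  "moves": [
    [0, 0, 0, 0, 0, 0, 0.87],
    [0, 0, 0, 0, 0, 0, 0.876],
    [0, 0, 0, 0, 0, 0, 0.876],
    [0, 0, 0, 0, 0, 0, 0.876]
  ]
}}

```text
t: 49.5
eef_pos: [0.651, 0.0304, 0.1014]
eef_rot: [0.001, 0.717, 0.697, 0.001]
ft_force: [0.2, -0.1, 3.6]
width: 0.012
gripper_force: 8.5
```

{"method": "carry_out", "body": {
  "moves": [
    [0, -0.3, 0, 0, 0, 0, 0.876],
    [0, -0.4, 0, 0, 0, 0, 0.876],
    [0, -0.3, 0, 0, 0, 0, 0.876],
    [0, -0.1, 0, 0, 0, 0, 0.876],
    [0, 0, 0, 0, 0, 0, 0.876]
  ]
}}

```text
t: 49.92
eef_pos: [0.6182, 0.0315, 0.1014]
eef_rot: [0.002, 0.717, 0.697, 0.002]
ft_force: [6.6, 2.7, 1.0]
width: 0.0117
gripper_force: 13.7
```

{"method": "carry_out", "body": {
  "moves": [
    [0, -0.05, 0, 0, 0, 0, 0.876],
    [0, -0.05, 0, 0, 0, 0, 0.876],
    [0, 0, 0, 0, 0, 0, 0.876]
  ]
}}

```text
t: 50.17
eef_pos: [0.6178, 0.0315, 0.1016]
eef_rot: [0.003, 0.717, 0.697, 0.004]
ft_force: [19.2, 3.5, -5.0]
width: 0.0123
gripper_force: 16.7
```

{"method": "carry_out", "body": {
  "moves": [
    [0, -0.1, 0, 0, 0, 0, 0.876],
    [0, 0, 0, 0, 0, 0, 0.876]
  ]
}}

```text
t: 50.33
eef_pos: [0.6174, 0.0315, 0.1019]
eef_rot: [0.006, 0.717, 0.697, 0.006]
ft_force: [31.1, 3.5, -11.7]
width: 0.012
gripper_force: 21.0
```

The hard stop is at the starting position, so the catch is home. I relax, release and retreat.

{"method": "carry_out", "body": {
  "moves": [
    [0, 0.2, 0, 0, 0, 0, 0.876],
    [0, 0, 0, 0, 0, 0, 0.8],
    [0, 0, 0, 0, 0, 0, 0.7],
    [0, 0, 0, 0, 0, 0, 0.6],
    [0, 0, -0.4, 0, 0, 0, 0.6]
  ]
}}

```text
t: 50.75
eef_pos: [0.6159, 0.0313, 0.111]
eef_rot: [-0.002, 0.717, 0.697, -0.001]
ft_force: [-0.5, -0.8, -1.7]
width: 0.0333
gripper_force: 0.0
```

{"method": "carry_out", "body": {
  "moves": [
    [0, 0, -0.8, 0, 0, 0, 0.6],
    [0, 0, -1, 0, 0, 0, 0.6],
    [0, 0, -1, 0, 0, 0, 0.6],
    [0, 0, -1, 0, 0, 0, 0.6],
    [0, 0, 0, 0, 0, 0, 0.6]
  ]
}}

```text
t: 51.17
eef_pos: [0.6189, 0.0312, 0.2333]
eef_rot: [0.003, 0.717, 0.697, 0.003]
ft_force: [-0.4, 0.8, 1.1]
width: 0.038
gripper_force: 0.0
```

```bash
python3 - <<'E'
from h import *
st();s=snapshot("scene");p=snapshot("wrist")
im=np.hstack([cv2.resize(s["pixels"][120:300,40:340],(500,300)),cv2.resize(p["pixels"][100:300,130:330],(300,300))]);cv2.imwrite("pics/c5.png",im[...,::-1])
E
```

```text
t 51.17 pos [0.6189 0.0312 0.2333] xax [ 0.028  1.    -0.   ] yax [ 1.    -0.028  0.009] zax [ 0.009 -0.    -1.   ] w 0.038
```

View pics/c5.png

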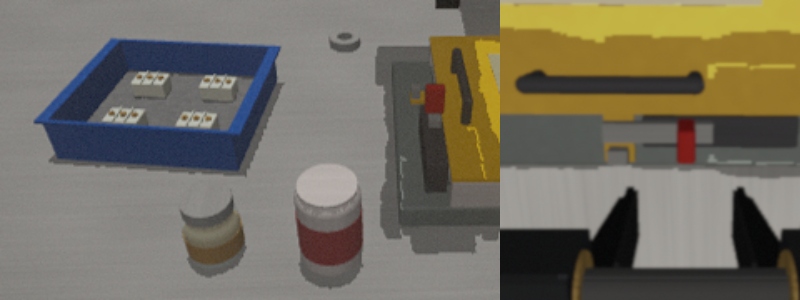

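The picture shows four blocks flat in the tote, the guard shut and the catch back home beside the tooth. The can and jar have not moved.

```bash
python3 -c "
from bench import *
print(close_job())"
```

```text
the job is handed in; nothing more can be done
None
```

Job handed in; no verdict was returned. In the last pictures all four blocks lay flat in the tote (gripped at about 13 N), the guard was shut, the catch was home, and the can and jar had not moved.

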